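# Set up the specimen station: row of pots, stoppers in the covered dish

## Task

Get the specimen bench ready: slide the blue pots over the mat, without lifting them, into a straight, even row, each squarely inside its own outlined bay, filling the bays in turn from the one with the red dot so that none is skipped. Tip all the green stoppers out of the white beaker into the white dish, stand the empty beaker upright in the middle of the white tile, and cover the dish with its yellow lid, flat and centred. Leave the amber bottle and the Petri dishes where they are.

Things in the scene. Friction and masses are not known exactly. Their poses are not given: they have to be found in the camera images.
- mat: pale teal mat printed on the bench, 250 (x) by 430 (y) mm, no thickness (pots stand at z = 0). Origin at its centre; x points away from the robot, y along the row to the left. Near its far edge five 64 mm square outlines (bays 1 to 5), sides along x and y, centred at x = 55 mm, y = 160, 80, 0, -80, -160 mm. A red dot lies beyond bay 1, the leftmost. The pots start on the near half.
- pot1: open square blue plastic specimen pot, 52 by 52 mm, 50 mm tall, walls 4 mm, about 150 g, all pots alike; origin at the centre of its underside, x and y along its sides, z up. Between 3 and 5 pots are present.
- pot2: open square blue plastic specimen pot, 52 by 52 mm, 50 mm tall, walls 4 mm, about 150 g, all pots alike; origin at the centre of its underside, x and y along its sides, z up. Between 3 and 5 pots are present.
- pot3: open square blue plastic specimen pot, 52 by 52 mm, 50 mm tall, walls 4 mm, about 150 g, all pots alike; origin at the centre of its underside, x and y along its sides, z up. Between 3 and 5 pots are present.
- pot4: open square blue plastic specimen pot, 52 by 52 mm, 50 mm tall, walls 4 mm, about 150 g, all pots alike; origin at the centre of its underside, x and y along its sides, z up. Between 3 and 5 pots are present.
- pot5: open square blue plastic specimen pot, 52 by 52 mm, 50 mm tall, walls 4 mm, about 150 g, all pots alike; origin at the centre of its underside, x and y along its sides, z up. Between 3 and 5 pots are present.
- beaker: white conical plastic beaker, 78 mm tall, 68 mm wide at the foot, 108 mm at the mouth, wall 4 mm, 130 g empty; holds the stoppers at the start. Origin at the centre of its underside, z up. A straight orange handle bar, 14 mm wide (x), 22 mm tall (44 to 66 mm up), runs level along +y, free from 52 to 130 mm from the axis: pinched there from above across x, the hand is clear of the mouth
- beaker_mouth (a point): centre of the beaker's mouth, 78 mm above its underside; same axes as the beaker
- beaker_grip (a point): point to pinch on the beaker's handle bar: 98 mm along +y from the beaker's axis, mid-height of the bar (55 mm above the underside); same axes as the beaker
- stopper1: green rubber stopper, a cylinder 23 mm wide and 24 mm long, about 14 g; origin at the centre of one end face, z along its length. Between 5 and 8 are present, all in the beaker at the start.
- stopper2: green rubber stopper, a cylinder 23 mm wide and 24 mm long, about 14 g; origin at the centre of one end face, z along its length. Between 5 and 8 are present, all in the beaker at the start.
- stopper3: green rubber stopper, a cylinder 23 mm wide and 24 mm long, about 14 g; origin at the centre of one end face, z along its length. Between 5 and 8 are present, all in the beaker at the start.
- stopper4: green rubber stopper, a cylinder 23 mm wide and 24 mm long, about 14 g; origin at the centre of one end face, z along its length. Between 5 and 8 are present, all in the beaker at the start.
- stopper5: green rubber stopper, a cylinder 23 mm wide and 24 mm long, about 14 g; origin at the centre of one end face, z along its length. Between 5 and 8 are present, all in the beaker at the start.
- stopper6: green rubber stopper, a cylinder 23 mm wide and 24 mm long, about 14 g; origin at the centre of one end face, z along its length. Between 5 and 8 are present, all in the beaker at the start.
- stopper7: green rubber stopper, a cylinder 23 mm wide and 24 mm long, about 14 g; origin at the centre of one end face, z along its length. Between 5 and 8 are present, all in the beaker at the start.
- stopper8: green rubber stopper, a cylinder 23 mm wide and 24 mm long, about 14 g; origin at the centre of one end face, z along its length. Between 5 and 8 are present, all in the beaker at the start.
- dish: round white ceramic dish, loose, about 0.6 kg, 65 mm tall, 160 mm wide at the rim and 128 mm at the foot, wall 4 mm, inner floor 5 mm up; origin at the centre of its underside, z up
- tile: white square tile fixed to the bench, 120 by 120 mm, 8 mm thick: the place for the empty beaker; origin at the centre of its underside
- bottle: amber reagent bottle, 62 mm wide, 120 mm tall, bystander; origin at the centre of its underside
- petri: stack of two Petri dishes, 92 mm wide, 30 mm tall, bystander; origin at the centre of its underside
- lid: flat round yellow lid of the dish, 168 mm wide, 6 mm thick, 180 g, lying knob up beside the dish at the start; origin at the centre of its underside, z up. On top at its centre a black round knob, 28 mm wide, spans 16 to 42 mm above the underside
- lid_knob (a point): centre of the lid's knob, 29 mm above the lid's underside

How it is judged:
By the outcome, as a careful person would: the job done as asked, in the order asked, and still so for the second after the job is handed in, with the robot touching nothing.
Of pot1, pot2, pot3, pot4, pot5 only 3 to 5 are there at a start; the rules pass over those that are not, and their reading is None.
Of stopper5, stopper6, stopper7, stopper8 only 1 to 4 are there at a start; the rules pass over those that are not, and their reading is None.
At some moment in a run one of pot1, pot2, pot3, pot4, pot5 may be knocked a few centimetres aside while the robot is not near it.
It also fails if it takes over 210 s, if anything falls off the work surface, if the arm or the gripper's body presses on something with over 40 N, if the wrist force passes 120 N, or if a joint passes its speed limit or range.

## Robot

A 6-joint arm with a two-finger parallel gripper is mounted at the origin on the work surface. World frame = base frame: x ahead of the robot, y to its left, z up, the work surface at z = 0. Lengths are in m, angles in rad, forces in N, time in s.
With the tool pointing down it reaches from about 0.425 to 0.95 m from the base axis. Payload 3.5 kg.
Tool frame: the origin (TCP) lies between the finger pads; the fingertips stand 19 mm ahead of it and the grasp point (between the pads) is the TCP (ctrl.nose_length is the distance from the TCP to the fingertips, in m); z points along the fingers, y is the line along which they close (so a half turn about z gives the same grasp; the last joint's range is limited). The gripper opens to 85 mm and grips with 20 to 120 N. Pads are 22 mm wide; open, the fingers measure 114 mm over their backs; the gripper's body (76 mm by 85 mm) begins 54 mm behind the grasp point. The pads swing forward as they close: fully open they stand 13 mm farther back than shut.
Start: joints at [1.071, 0.286, 1.577, -0, 1.279, -0.15], TCP at [0.231, 0.634, 0.25] pointing down, gripper open.
Joint ranges: [-2.77, 2.77], [-0.9, 2.22], [0.21, 2.48], [-1.53, 4.67], [0.24, 2.81], [-2.84, 2.84]. Speed limits (rad/s): [2.79, 2.79, 3.14, 3.14, 3.14, 3.14].

## Interface

Orientations are given as a unit quaternion [x, y, z, w].
In Python, from plant import ctrl gives the robot as it stands.
- The arm moves only by the tool apply_moves, never from a script. Its argument "series" is a list of rows, each a list of 6 numbers: the shift along the world's x, y, z scaled (see below), then the turn, a rotation vector about the world's x, y, z scaled (see below). A call has 1 to 20 rows; each row is the pose to reach, as a shift and turn from the pose commanded when the call began; what a row does not reach only later rows make up. The controller multiplies each number of a shift by 0.8 m and each number of a turn by 45 degrees. A row lasts 1/8 s, in which the tool goes at most 62.5 mm and 10.7 degrees, less where a joint would pass 70% of its speed; a pose out of reach is approached as far as the arm can. A call with a number of a shift or a turn outside -1 to 1 is refused whole. A call with a gripper value outside its range is refused whole. "jaw" is the opening, from 0 (shut) to 1 (fully open), set as the call begins (left out, the last holds). The fingers move at their own pace and stop on an object; "squeeze" is the grip in N (left out, the last holds). Time passes only in rows, so rows that repeat a pose let the fingers close. It gives the time, the measured TCP pose, the force, the opening and the grip force at its end, in the units of the state.
- ctrl.get_state(): the state, without advancing time (a new reading comes with each control period).
- ctrl.read_camera(name): name is "side" or "top" or "wrist"; returns the picture (384x512x3 uint8, red, green, blue); there is no depth.
- ctrl.get_calibration(name): a dict with "fx", "fy", "cx", "cy" (pixels), "dist_coeffs" ([k1, k2, p1, p2, k3] as OpenCV has them; the pictures are not rectified), "xyz" and "orientation" of the camera in the world; the wrist camera has in their place "hand_eye" (4x4, takes a point from camera to tool coordinates, whose origin is the TCP and whose axes are the flange's). Camera axes: x right, y up, looking along -z (the intrinsics and any distortion apply to the point x, -y, -z); pixel columns grow to the right and rows downward; lengths in m; the calibration is good to about 2 mm. A picture is of the moment at which its call begins: read the wrist's pose just before it. get_calibration takes no time and is no camera call.
- ctrl.sign_off(): hands the job in; it is judged then, once.
Trained networks look in the newest picture that a camera, given by its name, has taken for a name from the list of things; names that differ only in an ending like _2 or _b are one class to them, and where a whole thing is asked for, a point or a joint stands for the part that bears it (a point fixed in the world has none). Each returns a list of dicts, best first, with "p" (0 to 1); they miss things now and then, are a little off and sometimes report something else, mostly with a low value. They report only what shows in the picture. A call takes as long as a camera call.
- ctrl.boxes_of(thing, camera): "xy" ([column, row] as shares, 0 to 1, of the picture: columns of its width, rows of its height, amid what is visible of it).
- ctrl.silhouettes(thing, camera): "pixels" (384x512 bool, what is visible of it) and "xy" ([column, row] as shares, 0 to 1, of the picture: columns of its width, rows of its height, amid what is visible of it).
The state is a dict: "time": time; "qpos": joint angles; "dq": joint speeds; "joint_efforts": joint torques, N m; "eef_pos": TCP position; "tcp_rot": TCP orientation; "contact_force": force on the tool from outside, world axes, zero at the start; "wrist_torque": the same for the moment, N m; "opening": opening from 0.0 (shut) to 1.0 (fully open); "finger_force": force on a finger pad.
Only numpy, scipy, OpenCV 4.12 (cv2) and the standard library are available. Lean on these libraries where they do the work, as an engineer would, in place of code of your own. Each camera call takes 0.05 s, during which the arm holds its last target. There are 200 camera calls.

## Working session

There is one attempt and no reset: what is moved stays moved. The work goes in short steps, Python scripts to look and compute and a tool call to move; the robot and the scene stay as the last step left them, time stands still between calls to the robot, and variables do not carry over. Pictures are saved under pics/ and viewed, at most 14 in all, crops included, and the job is handed in when it is done.

Besides the shell and the picture viewer there is one more tool, called after "Call:" as name(argument=value, ...) on one line, values as JSON. apply_moves: Moves the arm, as the interface text tells. Shifts and turns lie within -1 to 1; 1 stands for 0.8 m of shift or 45 degrees of turn. Its arguments: {"type":"object","properties":{"series":{"type":"array"},"jaw":{"type":"number"},"squeeze":{"type":"number"}},"required":["series"]}

```bash
ls; mkdir -p pics; cat > h.py <<'E'
import numpy as np, cv2
from scipy.spatial.transform import Rotation as R
from plant import ctrl
def cam(name, st=None):
    c=ctrl.get_calibration(name)
    K=np.array([[c['fx'],0,c['cx']],[0,c['fy'],c['cy']],[0,0,1.]]);d=np.array(c['dist_coeffs'],float)
    if 'hand_eye' in c:
        st=st or ctrl.get_state()
        T=np.eye(4);T[:3,:3]=R.from_quat(st['tcp_rot']).as_matrix();T[:3,3]=st['eef_pos']
        T=T@np.array(c['hand_eye'])
    else:
        T=np.eye(4);T[:3,:3]=R.from_quat(c['orientation']).as_matrix();T[:3,3]=c['xyz']
    return K,d,T
def unproj(px,z,C):
    """pixel(s) -> world points on plane(s) z"""
    K,d,T=C
    u=cv2.undistortPoints(np.array(px,float).reshape(-1,1,2),K,d).reshape(-1,2)
    r=np.c_[u[:,0],-u[:,1],-np.ones(len(u))]@T[:3,:3].T
    return T[:3,3]+r*((z-T[2,3])/r[:,2])[:,None]
def proj(P,C):
    K,d,T=C
    p=(np.array(P,float).reshape(-1,3)-T[:3,3])@T[:3,:3]
    return cv2.projectPoints(p*[1,-1,-1],np.zeros(3),np.zeros(3),K,d)[0].reshape(-1,2)
def save(name,f):
    im=ctrl.read_camera(name);cv2.imwrite('pics/'+f,im[:,:,::-1]);return im
E
python3 - <<'E'
from h import *
for n in ('top','side','wrist'):
    save(n,n+'0.png'); K,d,T=cam(n);print(n,K[0,0],d,T.round(3).tolist())
a=cv2.imread('pics/top0.png');print(a.shape)
print(ctrl.get_state())
E
```

```text
pics
top 356.5496317321491 [-0.01944378  0.          0.          0.          0.        ] [[0.005, 0.988, -0.152, 0.413], [-1.0, 0.005, -0.001, 0.017], [0.0, 0.152, 0.988, 1.131], [0.0, 0.0, 0.0, 1.0]]
side 443.07346438430795 [0.02181647 0.         0.         0.         0.        ] [[0.898, 0.333, -0.288, 0.291], [-0.44, 0.684, -0.582, -0.599], [0.003, 0.649, 0.761, 0.902], [0.0, 0.0, 0.0, 1.0]]
wrist 282.60950746826603 [-0.05291049  0.          0.          0.          0.        ] [[0.344, -0.908, -0.241, 0.168], [0.939, 0.332, 0.09, 0.657], [-0.001, -0.257, 0.966, 0.373], [0.0, 0.0, 0.0, 1.0]]
(384, 512, 3)
{'time': 0.15, 'qpos': array([ 1.07100910e+00,  2.87008115e-01,  1.57785497e+00,  1.43864297e-05,
        1.27859954e+00, -1.50028653e-01]), 'dq': array([ 7.45369572e-05, -2.36973569e-03, -4.53037831e-03, -4.94304622e-04,
       -1.22154278e-03,  1.01010951e-03]), 'joint_efforts': array([ 1.26947121e-03, -4.06603217e+01, -2.93141180e+01, -1.24494222e-04,
        3.92474933e-03, -9.25818462e-07]), 'eef_pos': array([0.23105711, 0.63371003, 0.24922654]), 'tcp_rot': array([ 1.73991235e-01,  9.84746757e-01, -8.83871169e-04, -3.04994365e-04]), 'contact_force': array([ 0.67869228,  0.18472875, -0.42905541]), 'wrist_torque': array([ 0.0025509 ,  0.0088391 , -0.00820908]), 'finger_force': 0.0, 'opening': 1.0018822888169756}
```

View pics/top0.png

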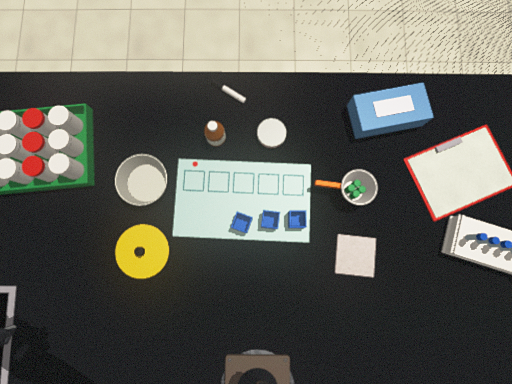

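View pics/side0.png

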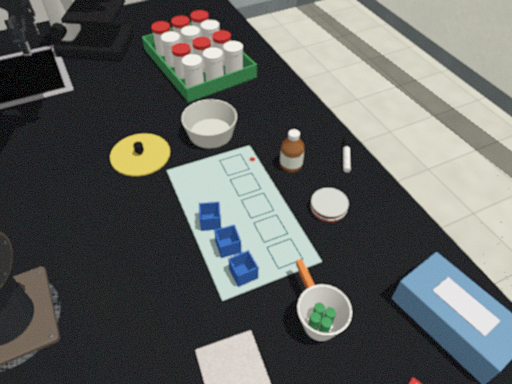

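Top view: three pots at (241,223), (270,220) and (297,220). The mat is in the centre, with the red dot at (195,164). Beaker (360,187) has its handle to the left. Dish is at (141,180), lid at (141,252) and tile at (356,255). The side view agrees with this.

```bash
cat >> h.py <<'E'
from scipy.optimize import minimize
def ring(r,z,n=48):
    t=np.arange(n)*2*np.pi/n;return np.c_[r*np.cos(t),r*np.sin(t),np.full(n,z)]
def box(a,b,z0,z1): return np.array([[x*a/2,y*b/2,z] for x in(-1,1) for y in(-1,1) for z in(z0,z1)])
MODEL=dict(pot=box(.052,.052,0,.05),dish=np.r_[ring(.064,0),ring(.08,.065)],
 lid=np.r_[ring(.084,0),ring(.084,.006)],tile=box(.12,.12,0,.008),
 beaker=np.r_[ring(.034,0),ring(.054,.078)],petri=np.r_[ring(.046,0),ring(.046,.03)],
 bottle=np.r_[ring(.031,0),ring(.031,.075)],mat=box(.25,.43,0,0))
def place(m,p):
    c,s=np.cos(p[2]),np.sin(p[2]);return m@np.array([[c,s,0],[-s,c,0],[0,0,1]])+[p[0],p[1],0]
def fit(model,views,p0,yaw=True,z=0):
    """views: [(mask,cam)]; returns (x,y,yaw),mean IoU"""
    m=model+[0,0,z];S=4
    def cost(q):
        p=(q[0],q[1],q[2] if yaw else 0);t=0
        for mask,C in views:
            h=cv2.convexHull(proj(place(m,p),C).astype(np.float32))
            im=np.zeros(mask.shape,np.uint8)
            cv2.fillConvexPoly(im,np.round(h*16).astype(np.int32),255,cv2.LINE_AA,4)
            a=im/255.;b=mask.astype(float);t+=np.minimum(a,b).sum()/np.maximum(a,b).sum()
        return -t/len(views)
    best=None
    for y in ([p0[2]+k*.4 for k in(-1,0,1)] if yaw else [0]):
        s=np.array([[p0[0],p0[1],y]]*4)+np.array([[0,0,0],[.012,0,0],[0,.012,0],[0,0,.25]])
        r=minimize(cost,s[0],method='Nelder-Mead',options=dict(initial_simplex=s,xatol=1e-4,fatol=1e-5,maxiter=250))
        if best is None or r.fun<best.fun: best=r
    return best.x,-best.fun
E
cat > m1.py <<'E'
from h import *
ims={n:ctrl.read_camera(n) for n in('top','side')};C={n:cam(n) for n in ims}
def hull(m):
    c,_=cv2.findContours(m.astype(np.uint8),0,2);o=np.zeros(m.shape,np.uint8)
    c=max(c,key=cv2.contourArea);cv2.fillConvexPoly(o,cv2.convexHull(c),1);return o>0
hs={n:cv2.cvtColor(i,cv2.COLOR_RGB2HSV) for n,i in ims.items()}
mm={n:hull(cv2.inRange(hs[n],(75,15,120),(95,90,255))) for n in ims}
print('mat',fit(MODEL['mat'],[(mm[n],C[n]) for n in ims],(.5,.0,0)))
blue={n:(cv2.inRange(hs[n],(108,140,30),(125,255,255))>0)&mm[n] for n in ims}
mats=[]
def comps(m):
    k,l,s,c=cv2.connectedComponentsWithStats(m.astype(np.uint8));return [(l==i,c[i]) for i in range(1,k) if s[i,4]>60]
sc=comps(blue['side'])
for m,c in comps(blue['top']):
    w=unproj([c],.03,C['top'])[0]
    q=proj([[w[0],w[1],.03]],C['side'])[0]
    ms=min(sc,key=lambda t:np.hypot(*(t[1]-q)))
    print('pot',c.round(),w.round(3),[ (v[0].round(4),round(v[1],3)) for v in (fit(MODEL['pot'],[(m,C['top']),(ms[0],C['side'])],(w[0],w[1],0)),fit(MODEL['pot'],[(m,C['top'])],(w[0],w[1],0)),fit(MODEL['pot'],[(ms[0],C['side'])],(w[0],w[1],0)))])
for t,zz,yaw in(('dish',.04,0),('lid',.003,0),('tile',.004,1),('beaker',.05,0),('petri',.02,0),('bottle',.05,0)):
    for n in('top','side'):
        r=ctrl.silhouettes(t,n)
        if not r: print(t,n,'none');continue
        m=r[0]['pixels'];w=unproj([np.array(r[0]['xy'])*[512,384]],zz,C[n])[0]
        if t=='beaker':
            print('handle',(cv2.inRange(hs[n],(3,150,120),(16,255,255))>0).sum())
            m=m&~(cv2.inRange(hs[n],(3,120,80),(18,255,255))>0)
            k=cv2.inRange(hs[n],(3,150,120),(16,255,255)); k,l,s,c=cv2.connectedComponentsWithStats(k);i=1+s[1:,4].argmax();print('handle c',c[i],unproj([c[i]],.06,C[n])[0].round(4))
            yx=np.argwhere(l==i)[:,::-1];u=unproj(yx,.066,C[n]);print('ends',u[u[:,1].argmin()].round(3),u[u[:,1].argmax()].round(3))
        f=fit(MODEL[t],[(hull(m),C[n])],(w[0],w[1],0),bool(yaw));print(t,n,round(r[0]['p'],2),w[:2].round(3),f[0].round(4),round(f[1],3))
        if t=='lid':
            k=cv2.inRange(ims[n],(0,0,0),(60,60,60))>0
            k&=hull(m);print('knob',unproj([np.argwhere(k).mean(0)[::-1]],.035,C[n]).round(4),k.sum())
E
python3 m1.py
```

```text
mat (array([ 0.56443345,  0.04889171, -0.04072021]), np.float64(0.611487913268152))
dish top 0.73 [0.607 0.362] [0.6144 0.3595 0.025 ] 0.946
dish side 0.77 [0.615 0.362] [0.6178 0.3591 0.025 ] 0.935
lid top 0.67 [ 0.603 -0.301] [ 0.6664 -0.3316 -0.7289] 0.025
knob [[nan nan nan]] 0
lid side 0.7 [0.395 0.361] [ 0.3998  0.365  -0.0378] 0.929
knob [[0.3994 0.3521 0.035 ]] 69
tile top 0.62 [ 0.396 -0.304] [ 0.3913 -0.304  -0.0886] 0.914
tile side 0.89 [ 0.396 -0.301] [ 0.39   -0.3059 -0.0946] 0.979
handle 287
handle c [327.60416667 183.53472222] [ 0.6053 -0.2122  0.06  ]
ends [ 0.606 -0.249  0.066] [ 0.603 -0.173  0.066]
beaker top 0.71 [ 0.592 -0.314] [ 0.5934 -0.2998 -0.1982] 0.901
handle 431
handle c [304.76388889 274.03240741] [ 0.6057 -0.2118  0.06  ]
ends [ 0.607 -0.243  0.066] [ 0.605 -0.179  0.066]
beaker side 0.79 [ 0.607 -0.282] [ 0.5944 -0.3044  0.2577] 0.963
petri top 0.77 [ 0.777 -0.043] [ 0.7775 -0.0438  0.0613] 0.908
petri side 0.79 [ 0.781 -0.049] [ 0.784  -0.0412 -0.2163] 0.932
bottle top 0.89 [0.77  0.135] [0.7664 0.1376 0.1722] 0.867
bottle side 0.84 [0.759 0.131] [ 0.7764  0.1448 -0.3482] 0.855m1.py:32: RuntimeWarning: Mean of empty slice.
  k&=hull(m);print('knob',unproj([np.argwhere(k).mean(0)[::-1]],.035,C[n]).round(4),k.sum())
  ret = um.true_divide(
```

```bash
python3 - <<'E'
import re
s=open('m1.py').read()
s=s.split("for t,zz,yaw")[0]
open('m2.py','w').write(s)
from h import *
i=cv2.cvtColor(cv2.imread('pics/top0.png'),cv2.COLOR_BGR2HSV)
print(i[200,220],i[230,190],i[175,300],'blue',i[215,297],i[222,270],i[225,297],i[223,236])
i=cv2.cvtColor(cv2.imread('pics/side0.png'),cv2.COLOR_BGR2HSV)
print(i[190,220],i[280,225],i[240,300],i[275,243],i[225,210],i[215,210],i[240,228])
E
```

```text
[ 71  18 231] [ 75  20 226] [ 83  52 206] blue [109 158 178] [110 155 207] [108 175 185] [109 163 204]
[ 76  22 219] [ 77  22 220] [ 76  20 221] [109 175 141] [109 178 133] [108 176 190] [107 175 194]
```

```bash
sed -i 's/(75,15,120),(95,90,255)/(62,10,140),(100,90,255)/; s/(108,140,30),(125,255,255)/(100,110,30),(125,255,255)/' m2.py
python3 - <<'E'
s=open('m2.py').read()
s=s.replace("mm={n:hull(","mm={n:hull(cv2.morphologyEx(").replace("(100,90,255)) for","(100,90,255)),cv2.MORPH_OPEN,np.ones((3,3)))) for").replace(",255)),cv2",",255)),cv2")
s=s.replace("print('mat',fit","for v in (['top'],['side'],['top','side']): print('mat',fit").replace("for n in ims],(.5,.0,0)))","for n in v],(.55,.04,0)))")
open('m2.py','w').write(s)
E
sed -n 9,11p m2.py; python3 m2.py
```

```text
blue={n:(cv2.inRange(hs[n],(100,110,30),(125,255,255))>0)&mm[n] for n in ims}
mats=[]
def comps(m):  File "m2.py", line 7
    mm={n:hull(cv2.morphologyEx(cv2.inRange(hs[n],(62,10,140),(100,90,255))) for n in ims}
                                                                                         ^
SyntaxError: closing parenthesis '}' does not match opening parenthesis '('
```

```bash
sed -i '7s/.*/mm={n:hull(cv2.morphologyEx(cv2.inRange(hs[n],(62,10,140),(100,90,255)),cv2.MORPH_OPEN,np.ones((3,3)))) for n in ims}/' m2.py; python3 m2.py
```

```text
mat (array([ 0.56313973,  0.04973705, -0.03999303]), np.float64(0.9863180439283823))
mat (array([ 0.56448815,  0.04885747, -0.04114448]), np.float64(0.9851798884859047))
mat (array([ 0.5638472 ,  0.04926393, -0.03946171]), np.float64(0.9838089993023258))
pot [270. 219.] [ 0.497 -0.037  0.03 ] [(array([ 0.498 , -0.0364, -0.2581]), np.float64(0.549)), (array([ 0.4973, -0.0369, -0.2319]), np.float64(0.774)), (array([ 0.4983, -0.0407, -0.2756]), np.float64(0.327))]
pot [297. 219.] [ 0.499 -0.121  0.03 ] [(array([ 0.4985, -0.1175, -0.0638]), np.float64(0.555)), (array([ 0.4975, -0.12  ,  0.11  ]), np.float64(0.757)), (array([ 0.5018, -0.1153, -0.154 ]), np.float64(0.364))]
pot [241. 222.] [0.488 0.051 0.03 ] [(array([ 0.487 ,  0.0507, -0.4116]), np.float64(0.529)), (array([ 0.4873,  0.0504, -0.4527]), np.float64(0.788)), (array([ 0.4893,  0.0435, -0.3385]), np.float64(0.284))]
```

Call:
apply_moves(series=[[0.34, -0.83, 0.05, 0, 0, -1], [0.34, -0.83, 0.05, 0, 0, -1], [0.34, -0.83, 0.05, 0, 0, -1], [0.34, -0.83, 0.05, 0, 0, -1], [0.34, -0.83, 0.05, 0, 0, -1], [0.34, -0.83, 0.05, 0, 0, -1], [0.34, -0.83, 0.05, 0, 0, -1], [0.34, -0.83, 0.05, 0, 0, -1], [0.34, -0.83, 0.05, 0, 0, -1], [0.34, -0.83, 0.05, 0, 0, -1], [0.34, -0.83, 0.05, 0, 0, -1], [0.34, -0.83, 0.05, 0, 0, -1], [0.34, -0.83, 0.05, 0, 0, -1], [0.34, -0.83, 0.05, 0, 0, -1], [0.34, -0.83, 0.05, 0, 0, -1], [0.34, -0.83, 0.05, 0, 0, -1]])

```text
time: 2.95
eef_pos: [0.503, -0.0288, 0.2904]
tcp_rot: [0.537, 0.844, 0.0, 0.0]
contact_force: [-0.9, 0.0, -0.1]
opening: 0.997
finger_force: 0.0
```

```bash
python3 - <<'E'
from h import *
save('wrist','w1.png');s=ctrl.get_state();print(s['time'],s['eef_pos'],s['tcp_rot'],s['qpos'].round(2))
E
```

```text
3.0 [ 0.50309617 -0.02898106  0.29041775] [5.36958609e-01 8.43608581e-01 4.53724833e-05 1.09442061e-04] [-0.26 -0.13  1.94  0.    1.33 -0.7 ]
```

View pics/w1.png

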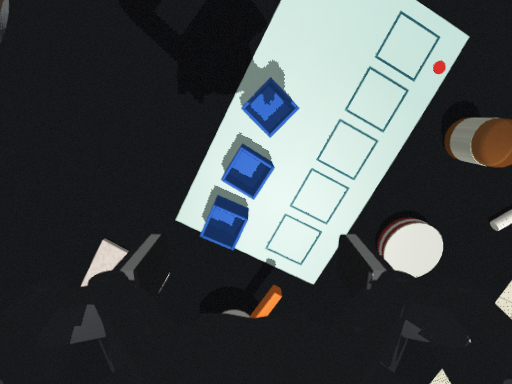

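The wrist view shows three pots, at (270,107), (247,172) and (225,222), with all five bays and the red dot at (439,67) clear.

```bash
cat > wp.py <<'E'
from h import *
MAT=(.5638,.0493,-.04)
def hullm(m):
    c,_=cv2.findContours(m.astype(np.uint8),0,2);o=np.zeros(m.shape,np.uint8)
    cv2.fillConvexPoly(o,cv2.convexHull(max(c,key=cv2.contourArea)),1);return o>0
def pots(name='wrist',f=None):
    st=ctrl.get_state();im=ctrl.read_camera(name);C=cam(name,st)
    if f: cv2.imwrite('pics/'+f,im[:,:,::-1])
    h=cv2.cvtColor(im,cv2.COLOR_RGB2HSV);b=cv2.inRange(h,(98,90,30),(130,255,255))
    b=cv2.morphologyEx(b,cv2.MORPH_OPEN,np.ones((2,2)))
    k,l,s,c=cv2.connectedComponentsWithStats(b);out=[]
    for i in range(1,k):
        if s[i,4]<80: continue
        w=unproj([c[i]],.025,C)[0]
        d=w[:2]-MAT[:2]
        if abs(d[0])>.17 or abs(d[1])>.26: continue
        p,q=fit(MODEL['pot'],[(hullm(l==i),C)],(w[0],w[1],0));out.append((p,q))
        p[2]=(p[2]+np.pi/4)%(np.pi/2)-np.pi/4
        dd=p[:2]-MAT[:2];cc,ss=np.cos(MAT[2]),np.sin(MAT[2])
        print('pot',p.round(4),'iou',round(q,3),'mat xy mm',(1000*np.array([dd[0]*cc+dd[1]*ss,-dd[0]*ss+dd[1]*cc])).round(1),'relyaw',round(np.degrees(p[2]-MAT[2]),1))
    return im,C,h
def bays(im,C):
    g=cv2.cvtColor(im,cv2.COLOR_RGB2GRAY)
    for i,y in enumerate((.16,.08,0,-.08,-.16)):
        m=np.array([[.055,y,0]]);e=place(box(.064,.064,0,0)[[0,2,6,4]]+m,MAT)
        o=proj(place(m,MAT),C)[0]
        if not(20<o[0]<490 and 20<o[1]<360): continue
        # dark-line contour around expected place
        q=proj(e,C);M=np.zeros(g.shape,np.uint8);cv2.polylines(M,[q.astype(np.int32)],True,1,9)
        d=(M>0)&(g<150)
        if d.sum()<30: continue
        c=unproj(np.argwhere(d)[:,::-1].astype(float),0,C)[:,:2]
        r=cv2.minAreaRect((c*1000).astype(np.float32))
        print('bay',i+1,np.array(r[0]).round(1),np.array(r[1]).round(1),round(r[2],1),'exp',(place(m,MAT)[0,:2]*1000).round(1))
E
python3 - <<'E'
from wp import *
im,C,h=pots();bays(im,C)
E
```

```text
pot [ 0.4896  0.0505 -0.3558] iou 0.946 mat xy mm [-74.1  -1.8] relyaw -18.1
pot [ 0.4989 -0.0372 -0.1141] iou 0.948 mat xy mm [-61.4 -89.1] relyaw -4.2
pot [ 0.5007 -0.1213  0.0109] iou 0.969 mat xy mm [ -56.2 -173. ] relyaw 2.9
bay 1 [624.8 208.5] [67.5 67.3] 87.7 exp [625.2 207. ]
bay 2 [621.4 128.4] [67.  67.3] 87.7 exp [622. 127.]
bay 3 [618.1  48. ] [66.6 66.7] 87.4 exp [618.8  47.1]
bay 4 [614.7 -31.2] [66.4 66.2] 87.8 exp [615.6 -32.8]
bay 5 [ 611.6 -111.8] [66.5 66.4] 86.4 exp [ 612.4 -112.8]
```

Call:
apply_moves(series=[[-0.017, 0.1, -0.15, 0, 0, -0.3], [-0.017, 0.1, -0.18, 0, 0, -0.6], [-0.017, 0.1, -0.2, 0, 0, -0.8], [-0.017, 0.1, -0.2, 0, 0, -1], [-0.017, 0.1, -0.2, 0, 0, -1], [-0.017, 0.1, -0.25, 0, 0, -1], [-0.017, 0.1, -0.3, 0, 0, -1], [-0.017, 0.1, -0.329, 0, 0, -1], [-0.017, 0.1, -0.329, 0, 0, -1]], jaw=1)

```text
time: 4.18
eef_pos: [0.4891, 0.05, 0.0264]
tcp_rot: [0.819, 0.574, -0.001, -0.001]
contact_force: [0.3, 0.5, 0.4]
opening: 0.999
finger_force: 0.0
```

Call:
apply_moves(series=[[0, 0, 0, 0, 0, 0], [0, 0, 0, 0, 0, 0], [0, 0, 0, 0, 0, 0], [0, 0, 0, 0, 0, 0], [0, 0, 0, 0, 0, 0]], jaw=0, squeeze=25)

```text
time: 4.8
eef_pos: [0.4912, 0.05, 0.029]
tcp_rot: [0.819, 0.573, 0.001, 0.001]
contact_force: [0.5, 0.3, 6.0]
opening: 0.6
finger_force: 27.9
```

Call:
apply_moves(series=[[0.008, 0.01, 0, 0, 0, 0.02], [0.025, 0.03, 0, 0, 0, 0.06], [0.045, 0.053, 0, 0, 0, 0.11], [0.065, 0.076, 0, 0, 0, 0.16], [0.085, 0.1, 0, 0, 0, 0.2], [0.105, 0.123, 0, 0, 0, 0.25], [0.125, 0.147, 0, 0, 0, 0.3], [0.145, 0.17, 0, 0, 0, 0.34], [0.16, 0.188, 0, 0, 0, 0.38], [0.1675, 0.1966, 0, 0, 0, 0.394], [0.1675, 0.1966, 0, 0, 0, 0.394], [0.1675, 0.1966, 0, 0, 0, 0.394]])

```text
time: 6.3
eef_pos: [0.6252, 0.2076, 0.0291]
tcp_rot: [0.721, 0.693, 0.001, 0.001]
contact_force: [0.4, -0.7, 5.3]
opening: 0.608
finger_force: 27.9
```

Call:
apply_moves(series=[[0, 0, 0, 0, 0, 0], [0, 0, 0, 0, 0, 0], [0, 0, 0, 0, 0, 0], [0, 0, 0, 0, 0, 0], [0, 0, 0.05, 0, 0, 0], [0, 0, 0.12, 0, 0, 0], [-0.05, -0.1, 0.2, 0, 0, 0], [-0.1, -0.2, 0.27, 0, 0, 0], [-0.14, -0.25, 0.3, 0, 0, 0], [-0.14, -0.25, 0.3, 0, 0, 0], [-0.14, -0.25, 0.3, 0, 0, 0], [-0.14, -0.25, 0.3, 0, 0, 0]], jaw=1)

```text
time: 7.8
eef_pos: [0.5118, 0.0069, 0.2679]
tcp_rot: [0.722, 0.692, 0.001, 0.001]
contact_force: [-0.3, -0.4, -0.1]
opening: 1.001
finger_force: 0.0
```

```bash
python3 - <<'E'
from wp import *
im,C,h=pots(f='w2.png');bays(im,C);s=ctrl.get_state();print(s['eef_pos'],s['tcp_rot'])
E
```

```text
pot [ 0.6248  0.2085 -0.0289] iou 0.975 mat xy mm [ 54.6 161.5] relyaw 0.6
pot [ 0.4982 -0.0384 -0.1199] iou 0.956 mat xy mm [-62.  -90.2] relyaw -4.6
pot [ 0.5003 -0.1222  0.0182] iou 0.964 mat xy mm [ -56.6 -173.9] relyaw 3.3
bay 2 [621.4 128.4] [66.8 66.9] 87.8 exp [622. 127.]
bay 3 [617.4  48. ] [66.  68.1] 87.7 exp [618.8  47.1]
bay 4 [614.3 -31.7] [65.4 66.2] 87.7 exp [615.6 -32.8]
bay 5 [ 614.8 -116.4] [72.9 74.2] 87.1 exp [ 612.4 -112.8]
[0.51175352 0.00764253 0.26671744] [ 7.21475041e-01  6.92440352e-01  2.81330855e-04 -2.11267480e-04]
```

Call:
apply_moves(series=[[-0.016, -0.057, -0.07, 0, 0, -0.1], [-0.016, -0.057, -0.14, 0, 0, -0.1], [-0.016, -0.057, -0.18, 0, 0, -0.1], [-0.016, -0.057, -0.23, 0, 0, -0.1], [-0.016, -0.057, -0.28, 0, 0, -0.1], [-0.016, -0.057, -0.3, 0, 0, -0.1], [-0.016, -0.057, -0.3, 0, 0, -0.1], [-0.016, -0.057, -0.3, 0, 0, -0.1]])

```text
time: 8.85
eef_pos: [0.5002, -0.0382, 0.0283]
tcp_rot: [0.748, 0.664, 0.001, 0.001]
contact_force: [0.5, 0.6, -0.2]
opening: 0.999
finger_force: 0.0
```

Call:
apply_moves(series=[[0, 0, 0, 0, 0, 0], [0, 0, 0, 0, 0, 0], [0, 0, 0, 0, 0, 0], [0, 0, 0, 0, 0, 0], [0, 0, 0, 0, 0, 0]], jaw=0)

```text
time: 9.48
eef_pos: [0.4997, -0.0385, 0.0284]
tcp_rot: [0.748, 0.664, 0.0, 0.001]
contact_force: [-0.7, 0.7, 5.9]
opening: 0.608
finger_force: 28.2
```

Call:
apply_moves(series=[[0.007, 0.01, 0, 0, 0, 0.01], [0.022, 0.03, 0, 0, 0, 0.02], [0.04, 0.055, 0, 0, 0, 0.03], [0.06, 0.08, 0, 0, 0, 0.04], [0.078, 0.106, 0, 0, 0, 0.06], [0.096, 0.131, 0, 0, 0, 0.07], [0.114, 0.156, 0, 0, 0, 0.08], [0.132, 0.18, 0, 0, 0, 0.09], [0.145, 0.198, 0, 0, 0, 0.1], [0.152, 0.2075, 0, 0, 0, 0.1], [0.152, 0.2075, 0, 0, 0, 0.1], [0.152, 0.2075, 0, 0, 0, 0.1]])

```text
time: 10.98
eef_pos: [0.6218, 0.1281, 0.0285]
tcp_rot: [0.721, 0.693, 0.001, 0.001]
contact_force: [0.2, 1.0, 6.2]
opening: 0.603
finger_force: 28.0
```

Call:
apply_moves(series=[[0, 0, 0, 0, 0, 0], [0, 0, 0, 0, 0, 0], [0, 0, 0, 0, 0, 0], [0, 0, 0, 0, 0, 0], [0, 0, 0.05, 0, 0, 0], [0, 0, 0.12, 0, 0, 0], [-0.05, -0.1, 0.2, 0, 0, 0], [-0.1, -0.2, 0.27, 0, 0, 0], [-0.15, -0.27, 0.3, 0, 0, 0], [-0.15, -0.27, 0.3, 0, 0, 0], [-0.15, -0.27, 0.3, 0, 0, 0], [-0.15, -0.27, 0.3, 0, 0, 0], [-0.15, -0.27, 0.3, 0, 0, 0]], jaw=1)

```text
time: 12.6
eef_pos: [0.5004, -0.0877, 0.2665]
tcp_rot: [0.721, 0.693, 0.0, -0.001]
contact_force: [-0.1, -0.2, 0.2]
opening: 0.996
finger_force: 0.0
```

```bash
python3 - <<'E'
from wp import *
im,C,h=pots(f='w3.png');bays(im,C);s=ctrl.get_state();print(s['eef_pos'],s['tcp_rot'])
E
```

```text
pot [ 0.6219  0.1301 -0.0192] iou 0.974 mat xy mm [54.8 83.1] relyaw 1.2
pot [ 0.4999 -0.122  -0.0051] iou 0.961 mat xy mm [ -57.  -173.7] relyaw 2.0
bay 3 [618.1  48.6] [65.8 67.1] 88.2 exp [618.8  47.1]
bay 4 [614.  -31.6] [64.9 68.5] 88.0 exp [615.6 -32.8]
bay 5 [ 611.  -111.7] [65.5 66.6] 87.6 exp [ 612.4 -112.8]
[ 0.50039033 -0.08733002  0.26603533] [ 7.20971542e-01  6.92964024e-01 -1.89596896e-04 -9.27637170e-04]
```

Call:
apply_moves(series=[[0, -0.044, -0.07, 0, 0, 0.04], [0, -0.044, -0.14, 0, 0, 0.04], [0, -0.044, -0.18, 0, 0, 0.04], [0, -0.044, -0.23, 0, 0, 0.04], [0, -0.044, -0.28, 0, 0, 0.04], [0, -0.044, -0.3, 0, 0, 0.04], [0, -0.044, -0.3, 0, 0, 0.04], [0, -0.044, -0.3, 0, 0, 0.04]])

```text
time: 13.65
eef_pos: [0.5018, -0.1236, 0.0285]
tcp_rot: [0.71, 0.704, 0.0, 0.001]
contact_force: [1.1, -0.8, 0.9]
opening: 1.001
finger_force: 0.0
```

Call:
apply_moves(series=[[0, 0, 0, 0, 0, 0], [0, 0, 0, 0, 0, 0], [0, 0, 0, 0, 0, 0], [0, 0, 0, 0, 0, 0], [0, 0, 0, 0, 0, 0]], jaw=0)

```text
time: 14.28
eef_pos: [0.5013, -0.1238, 0.0284]
tcp_rot: [0.71, 0.704, 0.0, 0.001]
contact_force: [-1.8, 0.7, 6.3]
opening: 0.61
finger_force: 27.4
```

Call:
apply_moves(series=[[0.007, 0.01, 0, 0, 0, 0], [0.021, 0.031, 0, 0, 0, -0.01], [0.039, 0.056, 0, 0, 0, -0.01], [0.057, 0.082, 0, 0, 0, -0.02], [0.075, 0.108, 0, 0, 0, -0.02], [0.093, 0.134, 0, 0, 0, -0.03], [0.11, 0.16, 0, 0, 0, -0.03], [0.127, 0.184, 0, 0, 0, -0.04], [0.14, 0.203, 0, 0, 0, -0.04], [0.1466, 0.2125, 0, 0, 0, -0.041], [0.1466, 0.2125, 0, 0, 0, -0.041], [0.1466, 0.2125, 0, 0, 0, -0.041]])

```text
time: 15.78
eef_pos: [0.6191, 0.0467, 0.0285]
tcp_rot: [0.722, 0.692, 0.001, 0.001]
contact_force: [0.8, 0.9, 5.2]
opening: 0.608
finger_force: 27.3
```

Call:
apply_moves(series=[[0, 0, 0, 0, 0, 0], [0, 0, 0, 0, 0, 0], [0, 0, 0, 0, 0, 0], [0, 0, 0, 0, 0, 0], [0, 0, 0.05, 0, 0, 0], [0, 0, 0.12, 0, 0, 0], [0, 0.02, 0.2, 0, 0, 0], [0, 0.05, 0.27, 0, 0, 0], [-0.01, 0.05, 0.33, 0, 0, 0], [-0.01, 0.05, 0.33, 0, 0, 0], [-0.01, 0.05, 0.33, 0, 0, 0], [-0.01, 0.05, 0.33, 0, 0, 0]], jaw=1)

```text
time: 17.27
eef_pos: [0.6089, 0.0864, 0.2885]
tcp_rot: [0.722, 0.692, -0.002, -0.002]
contact_force: [-0.5, -0.3, -0.2]
opening: 1.0
finger_force: 0.0
```

```bash
python3 - <<'E'
from wp import *
im,C,h=pots(f='w4.png');bays(im,C);s=ctrl.get_state();print(s['eef_pos'],s['tcp_rot'])
E
```

```text
pot [ 0.6243  0.2062 -0.05  ] iou 0.948 mat xy mm [ 54.1 159.2] relyaw -0.6
pot [ 0.6211  0.1279 -0.0396] iou 0.961 mat xy mm [54.1 80.8] relyaw 0.0
pot [ 0.6186  0.0494 -0.0254] iou 0.952 mat xy mm [54.7  2.3] relyaw 0.8
bay 1 [621.7 207.2] [77.2 71.2] 87.2 exp [625.2 207. ]
bay 2 [618.1 127.6] [78.7 70.8] 89.1 exp [622. 127.]
bay 3 [615.2  47.3] [79.2 70. ] 87.6 exp [618.8  47.1]
bay 4 [614.5 -29. ] [73.4 65.8] 87.7 exp [615.6 -32.8]
bay 5 [ 610.8 -112.4] [64.6 66.5] 87.7 exp [ 612.4 -112.8]
[0.60899314 0.08638713 0.28850786] [ 0.72162346  0.69228242 -0.00152723 -0.00151915]
```

View pics/w4.png

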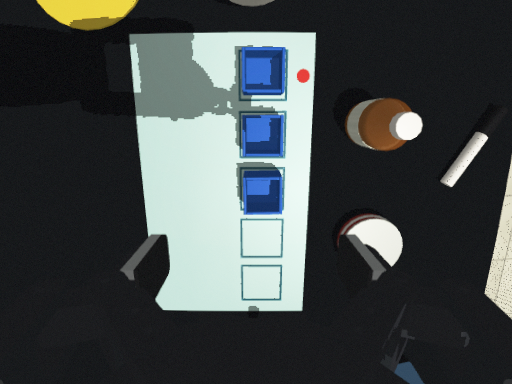

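All three pots sit inside bays 1–3, at about (263,72), (262,135) and (262,193). Next I'll look at the beaker from above.

Call:
apply_moves(series=[[-0.01, -0.52, 0.02, 0, 0, 0], [-0.01, -0.52, 0.02, 0, 0, 0], [-0.01, -0.52, 0.02, 0, 0, 0], [-0.01, -0.52, 0.02, 0, 0, 0], [-0.01, -0.52, 0.02, 0, 0, 0], [-0.01, -0.52, 0.02, 0, 0, 0], [-0.01, -0.52, 0.02, 0, 0, 0], [-0.01, -0.52, 0.02, 0, 0, 0], [-0.01, -0.52, 0.02, 0, 0, 0], [-0.01, -0.52, 0.02, 0, 0, 0], [-0.01, -0.52, 0.02, 0, 0, 0], [-0.01, -0.52, 0.02, 0, 0, 0]])

```text
time: 18.82
eef_pos: [0.602, -0.3285, 0.3074]
tcp_rot: [0.721, 0.693, 0.0, 0.0]
contact_force: [0.3, -0.1, -0.2]
opening: 0.999
finger_force: 0.0
```

```bash
cat > bk.py <<'E'
from h import *
def handle(n='wrist',f=None):
    st=ctrl.get_state();im=ctrl.read_camera(n);C=cam(n,st)
    if f: cv2.imwrite('pics/'+f,im[:,:,::-1])
    h=cv2.cvtColor(im,cv2.COLOR_RGB2HSV);k=cv2.inRange(h,(3,150,90),(18,255,255))
    k,l,s,c=cv2.connectedComponentsWithStats(k)
    for i in np.argsort(-s[1:,4])[:2]+1:
        u=unproj(np.argwhere(l==i)[:,::-1].astype(float),.066,C)[:,:2]*1000
        r=cv2.minAreaRect(u.astype(np.float32));print('orange',c[i].round(),s[i,4],[np.array(v).round(1) for v in r])
    return im,C,h
if __name__=='__main__':
    im,C,h=handle(f='w5.png')
    r=ctrl.silhouettes('beaker','wrist')
    if r: print(r[0]['p'],unproj([np.array(r[0]['xy'])*[512,384]],.06,C))
    s=ctrl.get_state();print(s['eef_pos'],s['qpos'].tolist())
E
python3 bk.py
```

```text
orange [253.  73.] 768 [array([ 604.6, -211.3]), array([74.6, 14.7]), np.float64(82.7)]
orange [287. 264.] 1 [array([ 643.7, -468.6]), array([0., 0.]), np.float64(0.0)]
0.93 [[ 0.59280641 -0.29912411  0.06      ]]
[ 0.60190979 -0.32890775  0.30731021] [-0.6477430822573389, 0.27491181905976514, 1.4871452200773383, -6.427514768137172e-06, 1.379326280968888, -0.6073107399634597]
```

View pics/w5.png

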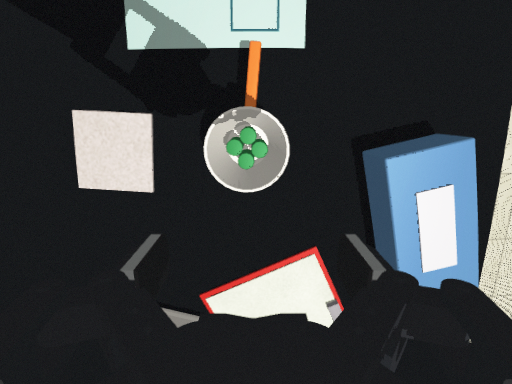

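The beaker's mouth is at about (247,149), with at least four stoppers in sight. The handle runs up to (254,42), and the tile is at (114,150). I'll do a quick tilt test to find which way the wrist rolls.

Call:
apply_moves(series=[[0, 0.06, 0, 0.3, 0, 0], [0, 0.1, 0, 0.5, 0, 0], [0, 0.1, 0, 0.5, 0, 0], [0, 0.1, 0, 0.5, 0, 0]])

```text
time: 19.42
eef_pos: [0.6017, -0.2503, 0.3069]
tcp_rot: [0.708, 0.679, 0.134, -0.14]
contact_force: [0.1, 0.4, 0.4]
opening: 1.006
finger_force: 0.0
```

```bash
python3 - <<'E'
from h import *
s=ctrl.get_state();print(s['eef_pos'].tolist(),s['tcp_rot'].tolist(),s['qpos'].tolist())
i=cv2.imread('pics/w5.png')
C=None
# tile from w5 picture with its own pose
import types
st=dict(eef_pos=np.array([.60191,-.32891,.30731]),tcp_rot=np.array([.721,.693,0,0])/np.linalg.norm([.721,.693]))
C=cam('wrist',st)
g=cv2.cvtColor(i,cv2.COLOR_BGR2GRAY);m=np.zeros(g.shape,np.uint8);m[95:210,50:175]=1
k,l,s2,c=cv2.connectedComponentsWithStats(((g>110)&(m>0)).astype(np.uint8));j=1+s2[1:,4].argmax()
print('tile',fit(MODEL['tile'],[(l==j,C)],(.39,-.305,-.09)))
E
```

```text
[0.6017366885148618, -0.2502682512699078, 0.3069210087876375] [0.708037639675069, 0.6790728805712715, 0.13411979848432176, -0.13983777504851036] [-0.6583046816108715, 0.2937969358178111, 1.4958253092005265, 0.30556910135137755, 1.5970485033782886, -0.6463770889072505]
tile (array([ 0.38761829, -0.30354298, -0.09715085]), np.float64(0.9468149384802604))
```

```bash
cat > kin.py <<'E'
from h import *
from scipy.optimize import least_squares
LO=np.array([-2.77,-.9,.21,-1.53,.24,-2.84]);HI=np.array([2.77,2.22,2.48,4.67,2.81,2.84])
Rz=lambda t:R.from_euler('z',t).as_matrix();Ry=lambda t:R.from_euler('y',t).as_matrix()
def fk(q,P):
    a,b,h,c,d1,d2,r0,f6=P
    R1=Rz(q[0]);R2=R1@Ry(q[1]);R3=R2@Ry(q[2]);R4=R3@Rz(q[3]);R5=R4@Ry(q[4]);R6=R5@Rz(q[5])
    p=R1@[r0,d1,h]+R2@[0,0,a]+R3@[0,0,b]+R4@[0,d2,0]+R6@[0,0,c]
    return p,R6@Rz(f6)
S=[([1.0710091,.287008,1.577855,0,1.2786,-.1500287],[.231057,.63371,.249227],[.173991,.984747,-.00088,-.0003]),
 ([-.64774308,.2749118,1.4871452,0,1.3793263,-.6073107],[.60191,-.328908,.30731],[.721,.693,0,0]),
 ([-.65830468,.29379694,1.49582531,.3055691,1.5970485,-.64637709],[.60173669,-.25026825,.30692101],[.70803764,.67907288,.1341198,-.13983778])]
def res(P):
    o=[]
    for q,p,r in S:
        a,b=fk(q,P);o+=list(a-p)+list((R.from_matrix(b).inv()*R.from_quat(r)).as_rotvec()*.1)
    return o+list(.01*(np.array(P)-P0)*np.array([1,1,1,1,1,1,10,0]))
P0=np.array([.45,.45,.3,.25,.05,.05,0,0])
best=min((least_squares(res,np.r_[P0[:7],f]) for f in(0,1.57,3.14,-1.57)),key=lambda r:r.cost)
P=best.x
def ik(p,Rm,q0):
    f=lambda q:(lambda a,b:np.r_[(a-p)*10,(R.from_matrix(b).inv()*R.from_matrix(Rm)).as_rotvec()])(*fk(q,P))
    r=least_squares(f,np.clip(q0,LO+1e-3,HI-1e-3),bounds=(LO,HI));return r.x,np.abs(r.fun).max()
if __name__=='__main__':
    print(P.round(4),best.cost,np.array(res(P)[:18]).round(4))
    D=np.array([.616,.3595])
    for zg in(.22,.26):
     for yaw in np.radians([-7,10,30,50]):   # direction of beaker x at pour
      for off in(.03,):
        # start upright: beaker x dir
        bx=np.array([np.cos(yaw),np.sin(yaw),0]);by=np.array([-np.sin(yaw),np.cos(yaw),0])
        q=np.array([.3,.3,1.5,0,1.35,-.3]);out=[]
        for th in np.radians([0,15,30,45,60,75,90,105,120,130]):
            rot=R.from_rotvec(bx*th).as_matrix()
            Rm=rot@np.c_[by,bx,[0,0,-1]]
            lip=rot@(by*(-.152)+np.array([0,0,.023]))
            tgt=np.array([*(D+off*by[:2]),0.105+zg-.22]); p=tgt-lip
            q,e=ik(p,Rm,q);
            # wrist centre
            w=p-Rm[:,2]*P[3];out.append((round(np.degrees(th)),p.round(3).tolist(),q.round(2).tolist(),round(e,3),'wz',w[2].round(2)))
        print('yaw',np.degrees(yaw).round(),zg,*[o for o in out if o[0] in(0,60,90,120,130)],'maxe',max(o[3] for o in out),sep='\n ')
E
python3 kin.py
```

```text
[ 4.0980e-01  5.7480e-01  2.5130e-01  2.2890e-01  1.0140e-01 -3.0000e-04
  2.2000e-03  1.5705e+00] 2.2003929895830695e-06 [ 0.0004  0.0009 -0.0003 -0.      0.      0.     -0.0004  0.0005  0.0003
  0.      0.     -0.0001 -0.0005  0.      0.0001  0.      0.      0.    ]
yaw
 -7.0
 0.22
 (0, [0.638, 0.54, 0.082], [0.58, 0.81, 1.15, 0.0, 1.17, 0.7], np.float64(0.0), 'wz', np.float64(0.31))
 (60, [0.631, 0.484, 0.225], [0.29, 0.41, 1.68, 1.25, 0.99, -0.31], np.float64(0.0), 'wz', np.float64(0.34))
 (90, [0.622, 0.412, 0.257], [0.14, 0.43, 1.84, 1.74, 1.37, -0.71], np.float64(0.0), 'wz', np.float64(0.26))
 (120, [0.613, 0.334, 0.248], [0.06, 0.62, 1.85, 2.04, 1.87, -0.88], np.float64(0.0), 'wz', np.float64(0.13))
 (130, [0.61, 0.31, 0.236], [0.06, 0.71, 1.83, 2.14, 2.04, -0.89], np.float64(0.0), 'wz', np.float64(0.09))
 maxe
 0.0
yaw
 10.0
 0.22
 (0, [0.584, 0.539, 0.082], [0.62, 0.71, 1.31, 0.0, 1.12, 0.44], np.float64(0.0), 'wz', np.float64(0.31))
 (60, [0.594, 0.484, 0.225], [0.28, 0.45, 1.62, 1.14, 1.24, -0.41], np.float64(0.0), 'wz', np.float64(0.34))
 (90, [0.607, 0.412, 0.257], [0.1
[... 3007 characters left out ...]
oat64(0.17))
 (130, [0.641, 0.316, 0.276], [0.09, 0.87, 1.44, 1.93, 2.31, -0.44], np.float64(0.0), 'wz', np.float64(0.13))
 maxe
 0.0
yaw
 50.0
 0.26
 (0, [0.477, 0.476, 0.122], [0.63, 0.4, 1.67, -0.0, 1.07, -0.24], np.float64(0.0), 'wz', np.float64(0.35))
 (60, [0.52, 0.44, 0.265], [0.3, 0.52, 1.46, 0.85, 1.81, -0.65], np.float64(0.0), 'wz', np.float64(0.38))
 (90, [0.575, 0.394, 0.297], [0.19, 0.72, 1.33, 1.21, 2.17, -0.58], np.float64(0.0), 'wz', np.float64(0.3))
 (120, [0.636, 0.343, 0.288], [0.14, 0.94, 1.22, 1.72, 2.43, -0.32], np.float64(0.0), 'wz', np.float64(0.17))
 (130, [0.654, 0.327, 0.276], [0.14, 1.01, 1.2, 1.93, 2.49, -0.18], np.float64(0.0), 'wz', np.float64(0.13))
 maxe
 0.0
```

Call:
apply_moves(series=[[0.0045, 0.055, -0.03, -0.25, 0.01, -0.05], [0.0045, 0.055, -0.07, -0.5, 0.022, -0.11], [0.0045, 0.055, -0.13, -0.5, 0.022, -0.11], [0.0045, 0.055, -0.18, -0.5, 0.022, -0.11], [0.0045, 0.055, -0.18, -0.5, 0.022, -0.11], [0.0045, 0.055, -0.23, -0.5, 0.022, -0.11], [0.0045, 0.055, -0.28, -0.5, 0.022, -0.11], [0.0045, 0.055, -0.315, -0.5, 0.022, -0.11], [0.0045, 0.055, -0.315, -0.5, 0.022, -0.11], [0.0045, 0.055, -0.315, -0.5, 0.022, -0.11]])

```text
time: 20.68
eef_pos: [0.6073, -0.2066, 0.0582]
tcp_rot: [0.751, 0.66, 0.001, 0.002]
contact_force: [0.6, -0.7, 0.4]
opening: 1.001
finger_force: 0.0
```

Call:
apply_moves(series=[[0, 0, 0, 0, 0, 0], [0, 0, 0, 0, 0, 0], [0, 0, 0, 0, 0, 0], [0, 0, 0, 0, 0, 0], [0, 0, 0, 0, 0, 0], [0, 0, 0, 0, 0, 0], [0, 0, 0, 0, 0, 0], [0, 0, 0, 0, 0, 0]], jaw=0, squeeze=90)

```text
time: 21.68
eef_pos: [0.6056, -0.2055, 0.0554]
tcp_rot: [0.751, 0.66, 0.0, 0.0]
contact_force: [0.5, 0.0, 3.0]
opening: 0.146
finger_force: 88.9
```

Call:
apply_moves(series=[[0, 0, 0.02, 0, 0, 0], [0, 0, 0.06, 0, 0, 0], [0, 0.01, 0.12, 0, 0, 0], [0, 0.03, 0.18, 0, 0, 0], [0, 0.07, 0.24, 0, 0, 0], [0, 0.12, 0.28, 0, 0, 0], [0.01, 0.18, 0.306, 0, 0, 0], [0.01, 0.24, 0.306, 0, 0, 0], [0.01, 0.3, 0.306, 0, 0, 0], [0.02, 0.36, 0.306, 0, 0, 0], [0.02, 0.42, 0.306, 0, 0, 0], [0.02, 0.48, 0.306, 0, 0, 0], [0.03, 0.54, 0.306, 0, 0, 0], [0.03, 0.6, 0.306, 0, 0, 0], [0.03, 0.66, 0.306, 0, 0, 0], [0.03, 0.72, 0.306, 0, 0, 0], [0.03, 0.78, 0.306, 0, 0, 0], [0.03, 0.82, 0.306, 0, 0, 0], [0.03, 0.85, 0.306, 0, 0, 0], [0.03, 0.856, 0.306, 0, 0, 0]])

```text
time: 24.18
eef_pos: [0.6283, 0.4807, 0.2987]
tcp_rot: [0.75, 0.661, -0.001, -0.0]
contact_force: [0.5, -0.6, -3.2]
opening: 0.147
finger_force: 88.2
```

```bash
python3 - <<'E'
from wp import *
save('side','s2.png')
pots('top');s=ctrl.get_state();print(s['eef_pos'],s['tcp_rot'],s['contact_force'])
from bk import handle
handle('side')
E
```

```text
pot [0.6204 0.2038 0.0957] iou 0.829 mat xy mm [ 50.4 156.6] relyaw 7.8
pot [0.6172 0.1268 0.0736] iou 0.836 mat xy mm [50.3 79.6] relyaw 6.5
pot [ 0.6151  0.048  -0.0342] iou 0.837 mat xy mm [51.3  0.8] relyaw 0.3
[0.62899923 0.47926557 0.29916359] [ 7.50959172e-01  6.60348010e-01 -9.09658019e-04  2.22803369e-06] [ 0.02563538  0.12396935 -2.62716524]
orange [292. 148.] 275 [array([771.6, 137.2]), array([66.2, 58.2]), np.float64(64.0)]
orange [189.  14.] 39 [array([772.1, 931.9]), array([68.7, 15.7]), np.float64(78.8)]
```

View pics/s2.png

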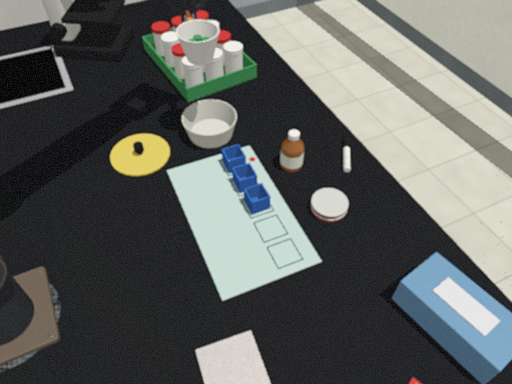

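The side view shows the beaker held level over the dish with the stoppers inside, at (198,45), and the three pots still in bays 1–3. Now I'll tip it.

Call:
apply_moves(series=[[0, 0, 0, 0.08, -0.01, 0], [0, 0, 0, 0.2, -0.025, 0], [0.001, 0, 0, 0.33, -0.042, 0], [0.001, 0, 0, 0.46, -0.058, 0], [0.002, 0, -0.01, 0.6, -0.076, 0], [0.002, 0, -0.01, 0.73, -0.093, 0], [0.003, 0.005, -0.02, 0.86, -0.11, 0], [0.004, 0.005, -0.025, 0.96, -0.123, 0], [0.004, 0.005, -0.025, 0.992, -0.127, 0], [0.004, 0.005, -0.025, 0.992, -0.127, 0]])

```text
time: 25.58
eef_pos: [0.6328, 0.4824, 0.2801]
tcp_rot: [0.694, 0.61, 0.287, -0.252]
contact_force: [0.5, 0.5, -2.8]
opening: 0.146
finger_force: 88.3
```

Call:
apply_moves(series=[[0, 0.002, -0.02, 0.15, -0.019, 0], [0, 0.002, -0.043, 0.331, -0.042, 0], [-0.003, -0.012, -0.033, 0.441, -0.056, 0], [-0.004, -0.026, -0.025, 0.551, -0.071, 0], [-0.005, -0.034, -0.021, 0.606, -0.078, 0], [-0.006, -0.041, -0.017, 0.661, -0.085, 0], [-0.007, -0.049, -0.014, 0.717, -0.092, 0], [-0.008, -0.056, -0.011, 0.772, -0.099, 0], [-0.009, -0.064, -0.009, 0.827, -0.106, 0], [-0.01, -0.072, -0.0065, 0.882, -0.113, 0], [-0.011, -0.081, -0.005, 0.937, -0.12, 0], [-0.012, -0.089, -0.003, 0.992, -0.127, 0], [-0.012, -0.089, -0.003, 0.992, -0.127, 0]])

```text
time: 27.2
eef_pos: [0.623, 0.4117, 0.2766]
tcp_rot: [0.532, 0.467, 0.53, -0.467]
contact_force: [-0.3, -0.6, -2.9]
opening: 0.152
finger_force: 88.6
```

```bash
python3 - <<'E'
from h import *
im=save('side','s3.png')[:220,100:330];cv2.imwrite('pics/s3c.png',cv2.resize(im,None,fx=3,fy=2.7)[:,:,::-1]);s=ctrl.get_state();print(s['eef_pos'],s['qpos'].round(2),s['contact_force'])
E
```

```text
[0.62309381 0.41201278 0.27713479] [ 0.14  0.41  1.83  1.74  1.36 -0.68] [-0.36702048  0.4510294  -1.86252067]
```

View pics/s3c.png

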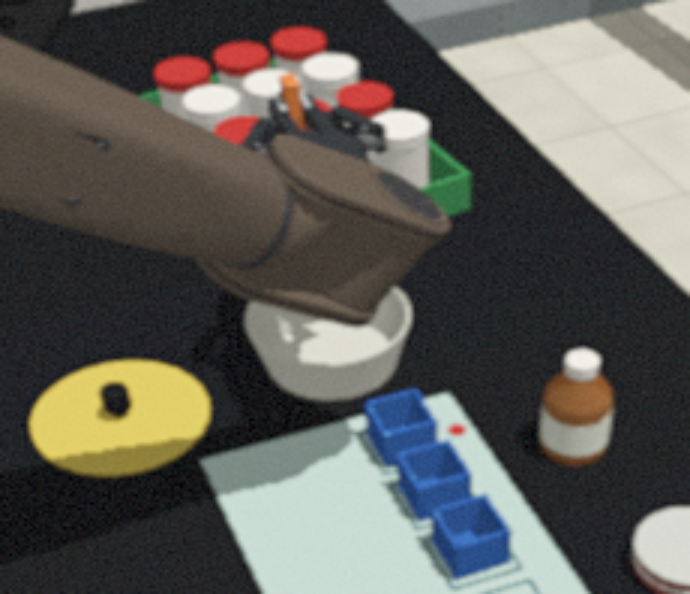

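The wrist hides the beaker in this view. The dish, lid and pots are undisturbed, and the load is still about full, so I'll carry on slowly.

Call:
apply_moves(series=[[-0.001, -0.008, 0.001, 0.055, -0.007, 0], [-0.002, -0.016, 0.0015, 0.11, -0.014, 0], [-0.003, -0.025, 0.002, 0.165, -0.021, 0], [-0.004, -0.033, 0.002, 0.22, -0.028, 0], [-0.005, -0.041, 0.0015, 0.275, -0.035, 0], [-0.006, -0.049, 0.001, 0.331, -0.042, 0], [-0.007, -0.058, 0, 0.386, -0.049, 0], [-0.008, -0.066, -0.002, 0.441, -0.056, 0], [-0.01, -0.074, -0.004, 0.496, -0.063, 0], [-0.011, -0.082, -0.006, 0.551, -0.071, 0], [-0.012, -0.09, -0.008, 0.606, -0.078, 0], [-0.0125, -0.098, -0.011, 0.661, -0.085, 0], [-0.0125, -0.098, -0.011, 0.661, -0.085, 0], [-0.0145, -0.113, -0.018, 0.772, -0.099, 0], [-0.0165, -0.1275, -0.026, 0.882, -0.113, 0], [-0.0165, -0.1275, -0.026, 0.882, -0.113, 0], [-0.0165, -0.1275, -0.026, 0.882, -0.113, 0], [-0.0165, -0.1275, -0.026, 0.882, -0.113, 0]])

```text
time: 29.5
eef_pos: [0.61, 0.3104, 0.2581]
tcp_rot: [0.317, 0.28, 0.68, -0.599]
contact_force: [0.1, 0.0, -1.7]
opening: 0.148
finger_force: 88.8
```

```bash
python3 - <<'E'
from h import *
im=save('top','t4.png')[90:310,60:290];cv2.imwrite('pics/t4c.png',cv2.resize(im,None,fx=2.6,fy=2.6)[:,:,::-1]);s=ctrl.get_state();print(s['eef_pos'],s['qpos'].round(2),s['contact_force'])
E
```

```text
[0.60994382 0.31040603 0.25792947] [ 0.06  0.67  1.84  2.15  2.03 -0.88] [-0.91404954  0.30224817 -1.17843128]
```

View pics/t4c.png

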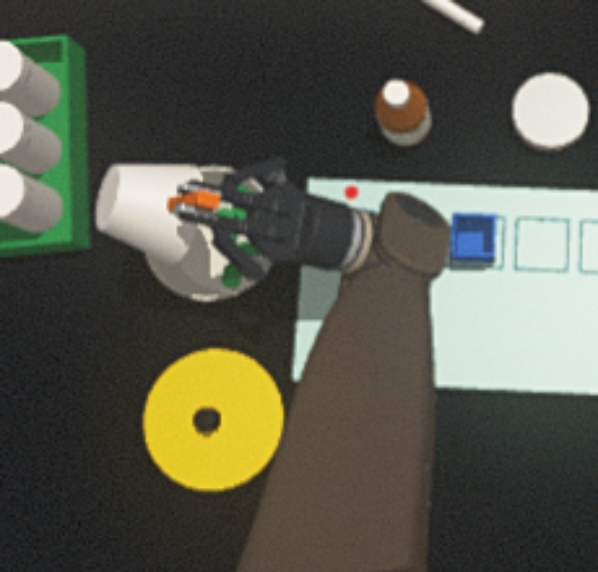

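Green stoppers are visible in the dish, at (232,275) and (235,210) in the crop. The load has dropped to the empty beaker's weight. Now I'll turn the beaker upright again.

Call:
apply_moves(series=[[0.002, 0.015, 0.01, -0.1, 0.013, 0], [0.005, 0.035, 0.03, -0.25, 0.032, 0], [0.008, 0.06, 0.04, -0.42, 0.054, 0], [0.011, 0.085, 0.05, -0.6, 0.077, 0], [0.015, 0.11, 0.06, -0.78, 0.1, 0], [0.018, 0.135, 0.06, -0.93, 0.119, 0], [0.0185, 0.144, 0.06, -0.992, 0.127, 0], [0.0185, 0.144, 0.06, -0.992, 0.127, 0]])

```text
time: 30.55
eef_pos: [0.6243, 0.426, 0.3068]
tcp_rot: [0.552, 0.488, 0.508, -0.446]
contact_force: [0.3, 0.1, -1.6]
opening: 0.145
finger_force: 88.5
```

Call:
apply_moves(series=[[0, 0.01, 0.005, -0.15, 0.019, 0], [0, 0.03, 0.01, -0.35, 0.045, 0], [0, 0.05, 0.01, -0.55, 0.07, 0], [0, 0.07, 0.01, -0.75, 0.096, 0], [0, 0.07, 0.01, -0.92, 0.118, 0], [0, 0.07, 0.01, -0.992, 0.127, 0], [0, 0.07, 0.01, -0.992, 0.127, 0]])

```text
time: 31.42
eef_pos: [0.6242, 0.4817, 0.3126]
tcp_rot: [0.705, 0.621, 0.256, -0.227]
contact_force: [0.4, 0.4, 0.3]
opening: 0.145
finger_force: 88.4
```

Call:
apply_moves(series=[[0, -0.01, 0, -0.15, 0.019, 0], [0, -0.03, 0, -0.35, 0.045, 0], [0, -0.06, 0, -0.55, 0.07, 0], [0, -0.1, 0, -0.75, 0.096, 0], [0, -0.14, 0, -0.86, 0.11, 0], [0, -0.2, 0, -0.882, 0.113, 0], [0, -0.25, 0, -0.882, 0.113, 0], [0, -0.3, 0, -0.882, 0.113, 0], [0, -0.36, 0, -0.882, 0.113, 0], [0, -0.36, 0, -0.882, 0.113, 0], [0, -0.36, 0, -0.882, 0.113, 0]])

```text
time: 32.8
eef_pos: [0.6241, 0.1932, 0.3117]
tcp_rot: [0.751, 0.66, -0.0, -0.001]
contact_force: [0.7, 0.4, -1.1]
opening: 0.147
finger_force: 88.4
```

```bash
python3 - <<'E'
from wp import *
im=save('side','s5.png')[70:230,120:340];cv2.imwrite('pics/s5c.png',cv2.resize(im,None,fx=3,fy=3)[:,:,::-1])
a=ctrl.boxes_of('stopper1','side');b=ctrl.boxes_of('stopper1','top');C=cam('side')
for r,n in((a,'side'),(b,'top')): print(n,[(round(x['p'],2),unproj([np.array(x['xy'])*[512,384]],.02,cam(n))[0,:2].round(3).tolist()) for x in r])
pots('top');s=ctrl.get_state();print(s['eef_pos'],s['tcp_rot'].round(4),s['contact_force'],s['qpos'].round(2))
E
```

```text
side []
top [(0.56, [0.575, 0.348]), (0.17, [0.392, 0.357])]
pot [ 0.617   0.1981 -0.7648] iou 0.524 mat xy mm [ 47.2 150.8] relyaw -41.5
pot [ 0.6151  0.0477 -0.0229] iou 0.81 mat xy mm [51.3  0.5] relyaw 1.0
pot [0.597  0.1249 0.6526] iou 0.326 mat xy mm [30.2 76.9] relyaw 39.7
[0.62430379 0.19447212 0.31233786] [ 7.506e-01  6.607e-01 -2.000e-04 -5.000e-04] [ 0.30149936 -0.6892455  -0.89753163] [0.15 0.2  1.57 0.   1.38 0.27]
```

View pics/s5c.png

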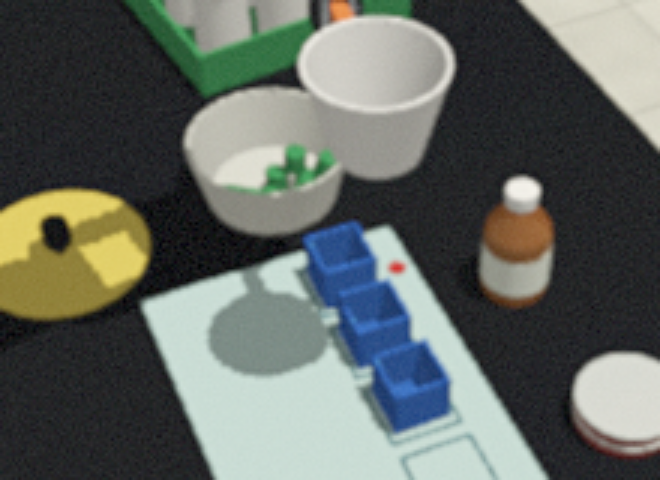

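The beaker is empty of stoppers as far as can be seen and is held upright. The stoppers lie in the dish, at (300,170) in the crop, and the pots are in place. Next the beaker goes to the tile.

Call:
apply_moves(series=[[-0.01, -0.02, -0.01, 0, 0, -0.05], [-0.03, -0.07, -0.03, 0, 0, -0.12], [-0.05, -0.13, -0.05, 0, 0, -0.2], [-0.07, -0.19, -0.05, 0, 0, -0.3], [-0.1, -0.25, -0.05, 0, 0, -0.4], [-0.12, -0.31, -0.05, 0, 0, -0.5], [-0.14, -0.37, -0.07, 0, 0, -0.6], [-0.17, -0.43, -0.1, 0, 0, -0.7], [-0.19, -0.49, -0.14, 0, 0, -0.8], [-0.2, -0.52, -0.17, 0, 0, -0.838], [-0.2076, -0.536, -0.2, 0, 0, -0.838], [-0.2076, -0.536, -0.2, 0, 0, -0.838], [-0.2076, -0.536, -0.2, 0, 0, -0.838]])

```text
time: 34.62
eef_pos: [0.4594, -0.235, 0.1537]
tcp_rot: [0.924, 0.382, 0.0, 0.0]
contact_force: [-0.3, 0.5, -1.5]
opening: 0.148
finger_force: 88.3
```

```bash
python3 - <<'E'
from wp import *
from bk import handle
s=ctrl.get_state();z=s['eef_pos'][2]-.0554;print(s['eef_pos'],s['tcp_rot'].round(4),z)
im=save('side','s6.png')[200:384,150:370];cv2.imwrite('pics/s6c.png',cv2.resize(im,None,fx=3,fy=3)[:,:,::-1])
for n in('side','top'):
    r=ctrl.silhouettes('beaker',n)
    if not r: continue
    im=ctrl.read_camera(n);h=cv2.cvtColor(im,cv2.COLOR_RGB2HSV)
    m=r[0]['pixels']&~(cv2.inRange(h,(3,120,80),(18,255,255))>0)
    m=cv2.morphologyEx(m.astype(np.uint8),cv2.MORPH_OPEN,np.ones((5,5)))
    C=cam(n);print(n,r[0]['p'],m.sum(),fit(MODEL['beaker'],[(hullm(m),C)],(.389,-.3045,0),False,z=z))
    g=r and ctrl.silhouettes('tile',n)
    if g: print('tile',g[0]['p'],fit(MODEL['tile'],[(hullm(g[0]['pixels']),C)],(.389,-.3045,-.09)))
pots('top')
E
```

```text
[ 0.45941654 -0.23500305  0.15374522] [9.240e-01 3.825e-01 4.000e-04 5.000e-04] 0.09834522431001982
side 0.62 3208 (array([ 0.38941217, -0.3055983 ,  0.12459946]), np.float64(0.9666138949056985))
tile 0.86 (array([ 0.37780987, -0.32541567, -0.47614562]), np.float64(0.8806232397095684))
top 0.81 1654 (array([ 0.389 , -0.3045,  0.    ]), np.float64(0.0))
pot [0.6208 0.2035 0.0452] iou 0.838 mat xy mm [ 50.8 156.3] relyaw 4.9
pot [0.6178 0.1268 0.0656] iou 0.841 mat xy mm [50.8 79.6] relyaw 6.0
pot [ 0.6145  0.0479 -0.0108] iou 0.858 mat xy mm [50.7  0.7] relyaw 1.7
```

View pics/s6c.png

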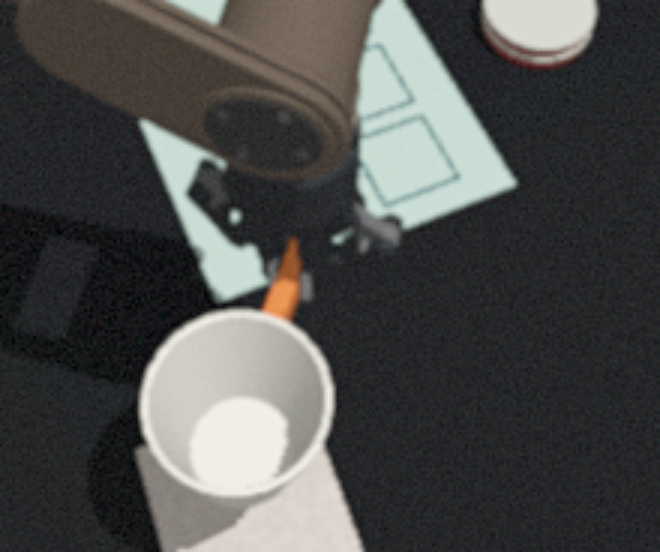

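The beaker is empty, with its bare floor at (238,445) in the crop, and it is centred over the tile. Lowering it.

Call:
apply_moves(series=[[0, 0, -0.02, 0, 0, 0], [0, 0, -0.05, 0, 0, 0], [0, 0, -0.08, 0, 0, 0], [0, 0, -0.1, 0, 0, 0], [0, 0, -0.107, 0, 0, 0], [0, 0, -0.11, 0, 0, 0], [0, 0, -0.113, 0, 0, 0], [0, 0, -0.113, 0, 0, 0], [0, 0, -0.113, 0, 0, 0]])

```text
time: 36.15
eef_pos: [0.4592, -0.2358, 0.0634]
tcp_rot: [0.924, 0.382, 0.0, 0.001]
contact_force: [-0.2, 1.2, 2.6]
opening: 0.146
finger_force: 89.0
```

Call:
apply_moves(series=[[0, 0, 0, 0, 0, 0], [0, 0, 0, 0, 0, 0], [0, 0, 0, 0, 0, 0], [0, 0, 0, 0, 0, 0], [0, 0, 0.04, 0, 0, 0], [0, 0, 0.1, 0, 0, 0], [0, 0, 0.17, 0, 0, 0], [0, 0, 0.24, 0, 0, 0], [0.05, 0.05, 0.3, 0, 0, 0], [0.05, 0.05, 0.3, 0, 0, 0]], jaw=1)

```text
time: 37.4
eef_pos: [0.5007, -0.1949, 0.3067]
tcp_rot: [0.924, 0.383, 0.002, 0.003]
contact_force: [0.3, 0.4, 0.2]
opening: 0.996
finger_force: 0.0
```

```bash
python3 - <<'E'
from wp import *
s=ctrl.get_state();print(s['eef_pos'],s['tcp_rot'].round(4),s['qpos'].round(2))
for n in('side','top'):
    im=save(n,n+'7.png');h=cv2.cvtColor(im,cv2.COLOR_RGB2HSV);C=cam(n)
    r=ctrl.silhouettes('beaker',n)
    if r:
        m=r[0]['pixels']&~(cv2.inRange(h,(3,120,80),(18,255,255))>0)
        m=cv2.morphologyEx(m.astype(np.uint8),cv2.MORPH_OPEN,np.ones((5,5)))
        w=unproj([np.array(r[0]['xy'])*[512,384]],.05,C)[0];print(n,r[0]['p'],w,fit(MODEL['beaker'],[(hullm(m),C)],(.389,-.3045,0),False,z=.008))
    r=ctrl.silhouettes('lid',n)
    if r:
        w=unproj([np.array(r[0]['xy'])*[512,384]],.006,C)[0];print('lid',n,r[0]['p'],w,fit(MODEL['lid'],[(hullm(r[0]['pixels']),C)],(w[0],w[1],0),False))
    r=ctrl.silhouettes('dish',n)
    if r: print('dish',n,r[0]['p'],fit(MODEL['dish'],[(hullm(r[0]['pixels']),C)],(.616,.3595,0),False))
    y=cv2.inRange(h,(20,120,80),(35,255,255));k,l,st,c=cv2.connectedComponentsWithStats(y)
    i=1+st[1:,4].argmax();m=hullm(l==i);w=unproj([c[i]],.006,C)[0]
    f=fit(MODEL['lid'],[(m,C)],(w[0],w[1],0),False)
    dark=m&(im.max(2)<70);print('ylid',n,f,unproj([np.argwhere(dark).mean(0)[::-1]],.035,C),dark.sum())
pots('top')
E
```

```text
[ 0.50066855 -0.19491487  0.30665744] [0.9237 0.383  0.0021 0.003 ] [-0.56 -0.06  1.85  0.    1.34  0.22]
side 0.64 [ 0.39706047 -0.29577866  0.05      ] (array([ 0.38915102, -0.30637944, -0.07346115]), np.float64(0.936094859993871))
lid side 0.68 [0.39662625 0.35843657 0.006     ] (array([ 0.40041196,  0.36433846, -0.13544882]), np.float64(0.9517695086273806))
ylid side (array([ 0.39999139,  0.36170011, -0.00774267]), np.float64(0.9703301756977939)) [[0.39574548 0.33985853 0.035     ]] 95
top 0.5 [ 0.76938534 -0.03869292  0.05      ] (array([ 0.389 , -0.3045,  0.    ]), np.float64(0.0))
lid top 0.71 [0.390342   0.35824553 0.006     ] (array([ 0.39946494,  0.36246391, -0.19535382]), np.float64(0.9584183933650747))
dish top 0.95 (array([0.61591022, 0.35887479, 0.17319477]), np.float64(0.9299761057234149))
ylid top (array([0.39861875, 0.36277287, 0.06269064]), np.float64(0.9788233338182423)) [[0.39529122 0.36209239 0.035     ]] 72
pot [ 0.6189  0.2047 -0.0574] iou 0.831 mat xy mm [ 48.9 157.5] relyaw -1.0
pot [0.6186 0.1269 0.0696] iou 0.842 mat xy mm [51.7 79.7] relyaw 6.3
pot [ 0.5938  0.0275 -0.0528] iou 0.825 mat xy mm [ 30.9 -20.6] relyaw -0.7
```

Pot 3 has been knocked about 25 mm out of its bay, so I'll slide it back.

Call:
apply_moves(series=[[0.025, 0.05, 0, 0, 0, 0.2], [0.025, 0.12, -0.02, 0, 0, 0.4], [0.025, 0.18, -0.04, 0, 0, 0.6], [0.025, 0.244, -0.05, 0, 0, 0.8], [0.025, 0.244, -0.05, 0, 0, 0.94], [0.025, 0.244, -0.05, 0, 0, 0.94], [0.025, 0.244, -0.05, 0, 0, 0.94]])

```text
time: 38.72
eef_pos: [0.5185, -0.0008, 0.2623]
tcp_rot: [0.725, 0.689, -0.0, 0.0]
contact_force: [0.5, -0.3, 0.2]
opening: 1.001
finger_force: 0.0
```

```bash
python3 - <<'E'
from wp import *
im,C,h=pots(f='w8.png');bays(im,C);s=ctrl.get_state();print(s['eef_pos'],s['tcp_rot'])
E
```

```text
pot [ 0.6254  0.2087 -0.035 ] iou 0.98 mat xy mm [ 55.1 161.7] relyaw 0.3
pot [ 0.6211  0.1278 -0.02  ] iou 0.948 mat xy mm [54.1 80.7] relyaw 1.1
pot [ 0.598   0.0292 -0.0436] iou 0.953 mat xy mm [ 35.  -18.7] relyaw -0.2
bay 2 [621.9 130.5] [71.  77.5] 87.7 exp [622. 127.]
bay 3 [614.8  45.3] [72.7 72.5] 87.2 exp [618.8  47.1]
bay 4 [611.9 -28.6] [72.4 71.3] 87.6 exp [615.6 -32.8]
bay 5 [ 615.2 -114.8] [72.7 75. ] 86.6 exp [ 612.4 -112.8]
[ 0.51854622 -0.00092093  0.26230918] [ 7.24936095e-01  6.88816107e-01 -1.66489097e-04  4.14201022e-05]
```

Call:
apply_moves(series=[[0.05, 0.03, -0.06, 0, 0, 0], [0.099, 0.036, -0.12, 0, 0, 0], [0.099, 0.036, -0.17, 0, 0, 0], [0.099, 0.036, -0.18, 0, 0, 0], [0.099, 0.036, -0.23, 0, 0, 0], [0.099, 0.036, -0.28, 0, 0, 0], [0.099, 0.036, -0.293, 0, 0, 0], [0.099, 0.036, -0.293, 0, 0, 0], [0.099, 0.036, -0.293, 0, 0, 0]])

```text
time: 39.9
eef_pos: [0.5995, 0.0283, 0.0306]
tcp_rot: [0.724, 0.69, 0.001, 0.002]
contact_force: [-0.4, 0.0, 1.1]
opening: 1.002
finger_force: 0.0
```

Call:
apply_moves(series=[[0, 0, 0, 0, 0, 0], [0, 0, 0, 0, 0, 0], [0, 0, 0, 0, 0, 0], [0, 0, 0, 0, 0, 0], [0, 0, 0, 0, 0, 0]], jaw=0, squeeze=25)

```text
time: 40.52
eef_pos: [0.5985, 0.0286, 0.0292]
tcp_rot: [0.724, 0.69, 0.0, 0.001]
contact_force: [-0.1, -0.5, 6.5]
opening: 0.611
finger_force: 27.5
```

Call:
apply_moves(series=[[0.005, 0.005, 0, 0, 0, 0], [0.013, 0.012, 0, 0, 0, 0.01], [0.02, 0.019, 0, 0, 0, 0.01], [0.0254, 0.0235, 0, 0, 0, 0.01], [0.0254, 0.0235, 0, 0, 0, 0.01], [0.0254, 0.0235, 0, 0, 0, 0.01]])

```text
time: 41.28
eef_pos: [0.6184, 0.0467, 0.0292]
tcp_rot: [0.721, 0.693, -0.001, 0.001]
contact_force: [-2.8, -1.7, 6.7]
opening: 0.613
finger_force: 27.5
```

Call:
apply_moves(series=[[0, 0, 0, 0, 0, 0], [0, 0, 0, 0, 0, 0], [0, 0, 0, 0, 0, 0], [0, 0, 0, 0, 0, 0], [0, 0, 0.05, 0, 0, 0], [0, 0, 0.12, 0, 0, 0], [-0.03, 0, 0.2, 0, 0, 0], [-0.08, -0.03, 0.27, 0, 0, 0], [-0.12, -0.05, 0.3, 0, 0, 0], [-0.12, -0.05, 0.3, 0, 0, 0], [-0.12, -0.05, 0.3, 0, 0, 0]], jaw=1)

```text
time: 42.65
eef_pos: [0.5219, 0.0075, 0.2673]
tcp_rot: [0.721, 0.692, -0.0, -0.0]
contact_force: [0.5, 0.3, 0.2]
opening: 1.004
finger_force: 0.0
```

```bash
python3 - <<'E'
from wp import *
im,C,h=pots(f='w9.png');s=ctrl.get_state();print(s['eef_pos'],s['tcp_rot'].round(4))
r=ctrl.boxes_of('lid_knob','side');print('knob side',[(x['p'],unproj([np.array(x['xy'])*[512,384]],.029,cam('side'))[0]) for x in r[:2]])
r=ctrl.boxes_of('lid_knob','top');print('knob top',[(x['p'],unproj([np.array(x['xy'])*[512,384]],.03,cam('top'))[0]) for x in r[:2]])
E
```

```text
pot [ 0.6248  0.2082 -0.0709] iou 0.971 mat xy mm [ 54.6 161.2] relyaw -1.8
pot [ 0.6211  0.1283 -0.0204] iou 0.954 mat xy mm [54.1 81.2] relyaw 1.1
pot [ 0.6178  0.0478 -0.0243] iou 0.951 mat xy mm [54.   0.6] relyaw 0.9
[0.52181679 0.00770942 0.26639469] [ 7.213e-01  6.926e-01 -7.000e-04 -1.000e-03]
knob side [(0.79, array([0.39825723, 0.34055345, 0.029     ]))]
knob top [(0.83, array([0.38966953, 0.35028706, 0.03      ]))]
```

Call:
apply_moves(series=[[-0.02, 0.07, 0.02, 0, 0, 0], [-0.045, 0.14, 0.04, 0, 0, 0], [-0.07, 0.21, 0.04, 0, 0, 0], [-0.09, 0.28, 0.04, 0, 0, 0], [-0.115, 0.35, 0.04, 0, 0, 0], [-0.127, 0.378, 0.04, 0, 0, 0], [-0.127, 0.378, 0.04, 0, 0, 0], [-0.127, 0.378, 0.04, 0, 0, 0]])

```text
time: 43.8
eef_pos: [0.4206, 0.3095, 0.2988]
tcp_rot: [0.721, 0.693, -0.001, -0.0]
contact_force: [0.6, 0.3, -1.0]
opening: 1.0
finger_force: 0.0
```

```bash
cat > lid.py <<'E'
from wp import *
def lid(n,f,zl=0):
    st=ctrl.get_state();im=save(n,f);C=cam(n,st);h=cv2.cvtColor(im,cv2.COLOR_RGB2HSV)
    y=cv2.inRange(h,(20,120,60),(36,255,255));k,l,s,c=cv2.connectedComponentsWithStats(y)
    i=1+s[1:,4].argmax();m=hullm(l==i);w=unproj([c[i]],zl+.006,C)[0]
    p,q=fit(MODEL['lid'],[(m,C)],(w[0],w[1],0),False,z=zl);print(n,'lid',p[:2].round(4),round(q,3))
    o=m&(im.max(2)<60);k,l,s,c=cv2.connectedComponentsWithStats(o.astype(np.uint8))
    if k>1:
        i=1+s[1:,4].argmax();K=np.r_[ring(.014,.016),ring(.014,.042)];w=unproj([c[i]],zl+.03,C)[0]
        p,q=fit(K,[(hullm(l==i),C)],(w[0],w[1],0),False,z=zl);print(n,'knob',c[i].round(),s[i,4],p[:2].round(4),round(q,3))
    return im,C,h
E
python3 - <<'E'
from lid import *
lid('wrist','w10.png');s=ctrl.get_state();print(s['eef_pos'],s['tcp_rot'].round(4),s['qpos'].round(2))
r=ctrl.silhouettes('dish','wrist')
if r: print('dish',r[0]['p'],fit(MODEL['dish'],[(hullm(r[0]['pixels']),cam('wrist'))],(.616,.3595,0),False))
E
```

```text
wrist lid [0.3983 0.3627] 0.989
wrist knob [236. 127.] 311 [0.399  0.3631] 0.781
[0.4208068  0.30919017 0.2990441 ] [ 0.7216  0.6923 -0.001  -0.    ] [ 0.44 -0.09  1.89 -0.    1.34  0.48]
dish 0.66 (array([0.61569285, 0.35790614, 0.05867996]), np.float64(0.9747227028503779))
```

View pics/w10.png

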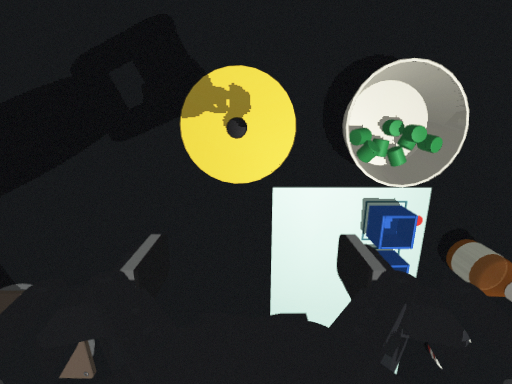

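Wrist view: the lid with its knob is at (236,127), the dish is at (406,122) with about eight stoppers all inside, and the pots are at the right. Now I'll grasp the knob.

Call:
apply_moves(series=[[-0.02, 0.05, -0.06, 0, 0, 0], [-0.027, 0.066, -0.13, 0, 0, 0], [-0.027, 0.066, -0.19, 0, 0, 0], [-0.027, 0.066, -0.24, 0, 0, 0], [-0.027, 0.066, -0.29, 0, 0, 0], [-0.027, 0.066, -0.325, 0, 0, 0], [-0.027, 0.066, -0.335, 0, 0, 0], [-0.027, 0.066, -0.335, 0, 0, 0], [-0.027, 0.066, -0.335, 0, 0, 0]])

```text
time: 45.02
eef_pos: [0.4001, 0.3631, 0.0335]
tcp_rot: [0.721, 0.692, 0.001, 0.0]
contact_force: [-0.1, -0.2, -0.1]
opening: 1.005
finger_force: 0.0
```

Call:
apply_moves(series=[[0, 0, 0, 0, 0, 0], [0, 0, 0, 0, 0, 0], [0, 0, 0, 0, 0, 0], [0, 0, 0, 0, 0, 0], [0, 0, 0, 0, 0, 0], [0, 0, 0, 0, 0, 0], [0, 0, 0, 0, 0, 0], [0, 0, 0, 0, 0, 0]], jaw=0, squeeze=60)

```text
time: 46.02
eef_pos: [0.3993, 0.3629, 0.0325]
tcp_rot: [0.721, 0.693, 0.0, 0.0]
contact_force: [-0.2, -0.3, 4.7]
opening: 0.309
finger_force: 59.6
```

Call:
apply_moves(series=[[0, 0, 0.02, 0, 0, 0], [0, 0, 0.06, 0, 0, 0], [0.01, 0, 0.11, 0, 0, 0], [0.03, 0, 0.14, 0, 0, 0], [0.07, 0, 0.15, 0, 0, 0], [0.11, -0.003, 0.15, 0, 0, 0], [0.15, -0.005, 0.15, 0, 0, 0], [0.19, -0.006, 0.15, 0, 0, 0], [0.225, -0.006, 0.15, 0, 0, 0], [0.25, -0.006, 0.15, 0, 0, 0], [0.265, -0.006, 0.15, 0, 0, 0], [0.2705, -0.006, 0.15, 0, 0, 0], [0.2705, -0.006, 0.15, 0, 0, 0], [0.2705, -0.006, 0.15, 0, 0, 0]])

```text
time: 47.78
eef_pos: [0.6145, 0.358, 0.1519]
tcp_rot: [0.721, 0.693, -0.0, -0.0]
contact_force: [-0.0, -1.2, -2.0]
opening: 0.31
finger_force: 59.3
```

```bash
python3 - <<'E'
from lid import *
s=ctrl.get_state();z=s['eef_pos'][2]-.0325;print(s['eef_pos'],z,s['contact_force'])
for n in('side','top','wrist'): lid(n,n+'11.png',z)
pots('wrist')
im=cv2.imread('pics/side11.png')[60:220,130:300];cv2.imwrite('pics/s11c.png',cv2.resize(im,None,fx=3.5,fy=3.5))
E
```

```text
[0.61447243 0.35797065 0.15188462] 0.11938462101941608 [-0.0351036  -1.17808003 -1.97026542]
side lid [0.6154 0.358 ] 0.926
side knob [207.  93.] 95 [0.618  0.3576] 0.681
top lid [0.614  0.3545] 0.657
top knob [132. 167.] 90 [0.6307 0.3561] 0.388
wrist lid [0.6128 0.3578] 0.745
wrist knob [253. 255.] 5406 [0.6123 0.3648] 0.328
```

View pics/s11c.png

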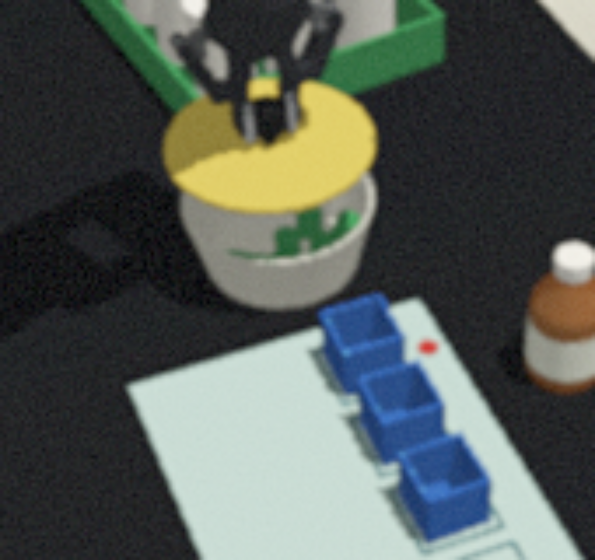

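The lid is level above the dish, at (270,145) in the crop, and the pots are in their bays. Lowering it.

Call:
apply_moves(series=[[0.0015, 0, -0.01, 0, 0, 0], [0.0015, 0, -0.03, 0, 0, 0], [0.0015, 0, -0.045, 0, 0, 0], [0.0015, 0, -0.055, 0, 0, 0], [0.0015, 0, -0.062, 0, 0, 0], [0.0015, 0, -0.066, 0, 0, 0], [0.0015, 0, -0.068, 0, 0, 0], [0.0015, 0, -0.068, 0, 0, 0], [0.0015, 0, -0.068, 0, 0, 0]])

```text
time: 49.1
eef_pos: [0.6166, 0.3579, 0.098]
tcp_rot: [0.721, 0.693, 0.0, 0.0]
contact_force: [-0.5, -0.5, -1.7]
opening: 0.308
finger_force: 59.2
```

Call:
apply_moves(series=[[0, 0, -0.0015, 0, 0, 0], [0, 0, -0.0025, 0, 0, 0], [0, 0, -0.0025, 0, 0, 0], [0, 0, -0.0025, 0, 0, 0]])

```text
time: 49.6
eef_pos: [0.6167, 0.358, 0.0976]
tcp_rot: [0.721, 0.693, 0.0, 0.0]
contact_force: [-3.2, 0.2, 5.9]
opening: 0.31
finger_force: 59.9
```

Contact made, so I'll release it and back off to a spot where the wrist camera sees the dish and pots.

Call:
apply_moves(series=[[0, 0, 0, 0, 0, 0], [0, 0, 0, 0, 0, 0], [0, 0, 0, 0, 0, 0], [0, 0, 0, 0, 0, 0], [0, 0, 0, 0, 0, 0], [0, 0, 0.03, 0, 0, 0], [0, 0, 0.08, 0, 0, 0], [0, 0, 0.15, 0, 0, 0], [0, -0.04, 0.22, 0, 0, 0], [-0.06, -0.11, 0.28, 0, 0, 0], [-0.09, -0.18, 0.28, 0, 0, 0], [-0.1, -0.25, 0.28, 0, 0, 0], [-0.1, -0.32, 0.28, 0, 0, 0], [-0.1, -0.32, 0.28, 0, 0, 0], [-0.1, -0.32, 0.28, 0, 0, 0]], jaw=1)

```text
time: 51.48
eef_pos: [0.5366, 0.1016, 0.3212]
tcp_rot: [0.722, 0.692, 0.001, 0.001]
contact_force: [-0.6, 0.2, -0.3]
opening: 1.002
finger_force: 0.0
```

```bash
python3 - <<'E'
from lid import *
for n in('side','top','wrist'):
    lid(n,n+'12.png',.065);C=cam(n);r=ctrl.silhouettes('dish',n)
    im=cv2.imread('pics/%s12.png'%n)
a=cv2.imread('pics/side12.png');b=cv2.imread('pics/wrist12.png')
cv2.imwrite('pics/c12.png',np.hstack([cv2.resize(a,(400,300)),cv2.resize(b,(400,300))]))
pots('wrist')
for n in('side','top'):
    r=ctrl.silhouettes('beaker',n);print(n,[(x['p'],unproj([np.array(x['xy'])*[512,384]],.05,cam(n))[0].round(3)) for x in r[:2]])
    for t,z in(('petri',.02),('bottle',.05)):
        r=ctrl.boxes_of(t,n);print(t,[(unproj([np.array(x['xy'])*[512,384]],z,cam(n))[0,:2].round(3)) for x in r[:1]])
E
```

```text
side lid [0.619  0.3594] 0.963
side knob [208. 109.] 69 [0.6171 0.3569] 0.49
top lid [0.6153 0.3596] 0.908
top knob [138. 178.] 48 [0.6156 0.3608] 0.502
wrist lid [0.6157 0.3589] 0.982
wrist knob [311.  27.] 7 [0.6011 0.2504] 0.009
pot [ 0.6243  0.2065 -0.0283] iou 0.949 mat xy mm [ 54.2 159.5] relyaw 0.7
pot [ 0.6217  0.1279 -0.0473] iou 0.941 mat xy mm [54.7 80.9] relyaw -0.4
pot [0.6174 0.0473 0.0353] iou 0.939 mat xy mm [53.6  0.2] relyaw 4.3
side [(0.67, array([ 0.401, -0.294,  0.05 ]))]
petri [array([ 0.776, -0.05 ])]
bottle [array([0.772, 0.142])]
top [(0.83, array([ 0.388, -0.307,  0.05 ]))]
petri [array([ 0.766, -0.045])]
bottle [array([0.767, 0.129])]
```

View pics/c12.png

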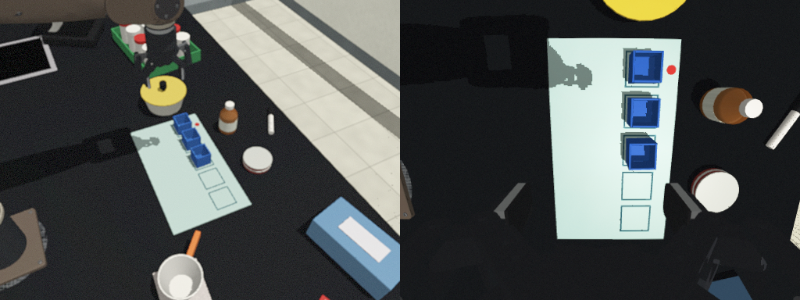

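The lid sits flat and centred on the dish, the beaker is on the tile and the pots are in bays 1–3. I'll check pot 3's squareness once more from a better angle.

Call:
apply_moves(series=[[0.07, -0.08, -0.05, 0, 0, 0], [0.07, -0.13, -0.05, 0, 0, 0], [0.07, -0.13, -0.05, 0, 0, 0], [0.07, -0.13, -0.05, 0, 0, 0], [0.07, -0.13, -0.05, 0, 0, 0]])

```text
time: 52.75
eef_pos: [0.5923, -0.0011, 0.2803]
tcp_rot: [0.721, 0.693, 0.0, 0.0]
contact_force: [0.4, 0.1, 0.4]
opening: 1.0
finger_force: 0.0
```

```bash
python3 - <<'E'
from wp import *
pots('wrist');pots('wrist')
E
```

```text
pot [ 0.6257  0.2083 -0.0651] iou 0.972 mat xy mm [ 55.5 161.3] relyaw -1.4
pot [ 0.6211  0.1284 -0.0327] iou 0.95 mat xy mm [54.1 81.3] relyaw 0.4
pot [ 0.6175  0.0478 -0.0352] iou 0.963 mat xy mm [53.7  0.6] relyaw 0.3
pot [ 0.6251  0.208  -0.0351] iou 0.98 mat xy mm [ 54.9 161. ] relyaw 0.3
pot [ 0.6212  0.1283 -0.0232] iou 0.947 mat xy mm [54.2 81.3] relyaw 1.0
pot [ 0.6179  0.0474 -0.0103] iou 0.964 mat xy mm [54.1  0.3] relyaw 1.7
```

Square to within the noise, so I'll hand it in.

```bash
python3 -c "
from plant import ctrl
print(ctrl.sign_off())"
```

```text
the job is handed in; nothing more can be done
None
```

I handed the job in at about 53 s: the three pots are in bays 1–3 (pot 3 was knocked aside mid-run and slid back), all visible stoppers are in the dish, the empty beaker is upright on the tile, and the lid is flat and centred; no verdict came back.

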